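# Unstack the repair parts onto their kit pads

## Task

The parts for the next repair were left in one pile. Take the pile apart from the top down, one part at a time, and set each part flat in the middle of its own pad, inside the white outline that fits it and the same way up: the small ferrite coil on the blue pad, the white relay lengthwise on the yellow pad, the blue capacitor lengthwise on the red pad and the dark heat sink lengthwise on the green pad. Let go of everything, and leave the flux bottle and the glue bottle standing where they are.

Things in the scene. Friction and masses are not known exactly. Their poses are not given: they have to be found in the camera images.
- coil: Top of the stack: small ferrite transformer, 27 (x) x 22 (y) x 17 high mm: two upright black end plates, copper winding between, brass-coloured top. Origin: its middle, on its underside; z up. Outer faces of the black plates lie at y = -11 and +11 mm, solid for x = -13 to +7 mm: grasp across them, closing along y, at x = -3 mm.
- relay: Second from the top: sealed relay, a plain white plastic block with a short black stripe across its top near one end and a grey band low round its sides, 30 (x) x 60 (y) x 14 high mm. Origin: centre of its underside; z up. Grasp across its 30 mm width (x).
- capacitor: Third from the top: bright blue film capacitor block, 40 (x) x 72 (y) x 26 high mm, with a small copper lug sticking out 5 mm at the middle of each short end. Origin: centre of its underside; z up. Grasp across its 40 mm width (x).
- heat_sink: Bottom of the stack: dark metal heat sink, 60 (x) x 100 (y) x 28 high mm: a 6 mm base plate with eight upright fins that run along y. Origin: centre of its underside; z up. Grasp across its 60 mm width (x), on the two outermost fins.
- pad_blue: Blue flat pad fixed to the table, 80 (x) x 120 (y) x 6 thick mm, with a thin white outline 30 x 28 mm printed at its centre: the place of the coil. Origin: centre of its underside, on the table; its top is 6 mm higher; y is its long direction.
- pad_yellow: Yellow flat pad fixed to the table, 80 (x) x 120 (y) x 6 thick mm, with a thin white outline 36 x 66 mm printed at its centre: the place of the white relay. Origin: centre of its underside, on the table; its top is 6 mm higher; y is its long direction.
- pad_red: Red flat pad fixed to the table, 80 (x) x 120 (y) x 6 thick mm, with a thin white outline 46 x 78 mm printed at its centre: the place of the blue capacitor. Origin: centre of its underside, on the table; its top is 6 mm higher; y is its long direction.
- pad_green: Green flat pad fixed to the table, 80 (x) x 120 (y) x 6 thick mm, with a thin white outline 66 x 106 mm printed at its centre: the place of the heat sink. Origin: centre of its underside, on the table; its top is 6 mm higher; y is its long direction.
- flux_bottle: Bystander: loose upright bottle, yellowish with green label and black nozzle cap, 55 mm across, 128 mm high. Origin: centre of its underside.
- glue_bottle: Bystander: loose upright white glue bottle with an orange cap, 30 mm across, 105 mm high. Origin: centre of its underside.

How it is judged:
By the outcome, as a careful person would: the job done as asked, in the order asked, and still so for the second after the job is handed in, with the robot touching nothing.
It also fails if it takes over 112 s, if anything falls off the work surface, if the arm or the gripper's body presses on something with over 40 N, if the wrist force passes 120 N, or if a joint passes its speed limit or range.

## Robot

A 6-joint arm with a two-finger parallel gripper is mounted at the origin on a cart in front of the work surface, level with it; the furniture and walls round the work are solid. World frame = base frame: x ahead of the robot, y to its left, z up, the work surface at z = 0. Lengths are in m, angles in rad, forces in N, time in s.
With the tool pointing down it reaches from about 0.25 to 0.725 m from the base axis. Payload 4 kg.
Tool frame: the origin (TCP) lies midway between the tips of the shut fingers; the grasp point (between the pads) lies bot.pinch_z behind it (bot.pinch_z is the distance from the TCP to the grasp point, in m); z points along the fingers, y is the line along which they close (so a half turn about z gives the same grasp; the last joint's range is limited). The gripper opens to 85 mm and grips with 20 to 120 N. Pads are 22 mm wide; open, the fingers measure 114 mm over their backs; the gripper's body (76 mm by 85 mm) begins 54 mm behind the grasp point. The pads swing forward as they close: fully open they stand 13 mm farther back than shut.
Start: joints at [-1.312, 0.241, 0.005, 1.335, 0, 1.571], TCP at [0.128, -0.483, 0.231] pointing down, gripper open.
Joint ranges: [-2.72, 2.72], [-1.05, 1.87], [-1.09, 1.28], [-1.99, 2.15], [-1.42, 1.44], [-3.14, 3.14]. Speed limits (rad/s): [2.79, 2.79, 3.14, 3.14, 3.14, 3.14].

## Interface

Orientations are given as a unit quaternion [x, y, z, w].
In Python, from workcell import bot gives the robot as it stands.
- The arm moves only by the shell command python3 jog.py 'ROWS'. ROWS is a JSON list of rows, 1 to 10 of them, each of 7 numbers: a rotation vector rx, ry, rz in rad, then dx, dy, dz in m, then the finger opening in m; each row is the pose to reach, as a shift and turn from the pose commanded when the command began, along the tool's axes at that moment; what a row does not reach only later rows make up. A row lasts 1/8 s, in which the tool goes at most 0.0625 m and 0.188 rad, less where a joint would pass 70% of its speed; a pose out of reach is approached as far as the arm can. The fingers move at their own pace and stop on an object; the grip force is fixed at half the most. Time passes only in rows, so rows that do not move let the fingers close. It prints the time, the measured TCP pose, the force, the opening and the grip force at its end.
- bot.get_obs(): the state, without advancing time (a new reading comes with each control period).
- bot.camera(name): name is "scene" or "side" or "wrist"; returns the picture (384x512x3 uint8, red, green, blue); there is no depth.
- bot.calibration(name): a dict with "mtx" (3x3 intrinsics, pixels), "R" (3x3) and "t" (3): a world point X has camera coordinates R X + t. Camera axes: x right, y down, z forward; pixel columns grow to the right and rows downward; lengths in m; the calibration is good to about 2 mm. A picture is of the moment at which its call begins: read the wrist's pose just before it. calibration takes no time and is no camera call; for the wrist camera it gives the pose at the moment of the call.
- bot.job_done(): hands the job in; it is judged then, once.
The state is a dict: "clock": time; "joint_pos": joint angles; "joint_vel": joint speeds; "tau": joint torques, N m; "eef_pos": TCP position; "tool_rot": TCP orientation; "ft_force": force on the tool from outside, world axes, zero at the start; "ft_torque": the same for the moment, N m; "grip_width": finger opening in m; "grasp_force": force on a finger pad.
Only numpy, scipy, OpenCV 4.12 (cv2) and the standard library are available. Lean on these libraries where they do the work, as an engineer would, in place of code of your own. Each camera call takes 0.05 s, during which the arm holds its last target. There are 200 camera calls.

## Working session

There is one attempt and no reset: what is moved stays moved. The work goes in short steps, Python scripts to look and compute and a shell command to move; the robot and the scene stay as the last step left them, time stands still between calls to the robot, and variables do not carry over. Pictures are saved under pics/ and viewed, at most 14 in all, crops included, and the job is handed in when it is done.

```bash
ls; mkdir -p pics; python3 - <<'E'
from workcell import bot
import cv2
for n in("scene","side"):
    cv2.imwrite(f"pics/{n}0.png",bot.camera(n)[:,:,::-1])
    c=bot.calibration(n);print(n,c)
cv2.imwrite("pics/wrist0.png",bot.camera("wrist")[:,:,::-1])
print(bot.calibration("wrist"));print(bot.get_obs(),bot.pinch_z)
E
```

```text
jog.py
pics
workcell.py
scene {'mtx': array([[426.35017231,   0.        , 253.80494261],
       [  0.        , 426.35017231, 194.59612837],
       [  0.        ,   0.        ,   1.        ]]), 'R': array([[-0.924874  , -0.38013243, -0.01036436],
       [-0.21910919,  0.55497944, -0.80248924],
       [ 0.3108042 , -0.73993051, -0.59657656]]), 't': array([0.45057446, 0.16558812, 1.08918511])}
side {'mtx': array([[355.38085645,   0.        , 263.65819494],
       [  0.        , 355.38085645, 187.84993745],
       [  0.        ,   0.        ,   1.        ]]), 'R': array([[-0.99421409, -0.10740524,  0.00156926],
       [-0.07224853,  0.65782671, -0.74969605],
       [ 0.07948898, -0.74547175, -0.66178045]]), 't': array([0.50055021, 0.09368847, 0.93356842])}
{'mtx': array([[271.02443474,   0.        , 252.33674364],
       [  0.        , 271.02443474, 190.03093272],
       [  0.        ,   0.        ,   1.        ]]), 'R': array([[ 0.25604409, -0.96666195, -0.00246971],
       [-0.92873621, -0.24670557,  0.27674071],
       [-0.268124  , -0.06856412, -0.96094146]]), 't': array([-0.49815078, -0.03565472,  0.37967094])}
{'clock': 0.15, 'joint_pos': array([-1.31201394e+00,  2.41242266e-01,  4.03182098e-03,  1.33519747e+00,
       -1.88221586e-05,  1.57078920e+00]), 'joint_vel': array([ 0.00016956, -0.00118697,  0.0028657 ,  0.00113606, -0.0011843 ,
       -0.00088374]), 'tau': array([-1.12000623e-04, -3.72634614e+01,  2.52638984e+01,  1.23857672e-02,
       -1.86470675e-05, -2.94351125e-06]), 'eef_pos': array([ 0.12782369, -0.4828894 ,  0.23061558]), 'tool_rot': array([ 9.91639849e-01,  1.29033950e-01, -1.13301834e-04, -7.97846550e-04]), 'ft_force': array([0.98526007, 0.7732008 , 1.04644743]), 'ft_torque': array([ 0.05243766, -0.01187413, -0.01189774]), 'grasp_force': 0.0, 'grip_width': 0.08529371196557907} 0.0187
```

View pics/scene0.png

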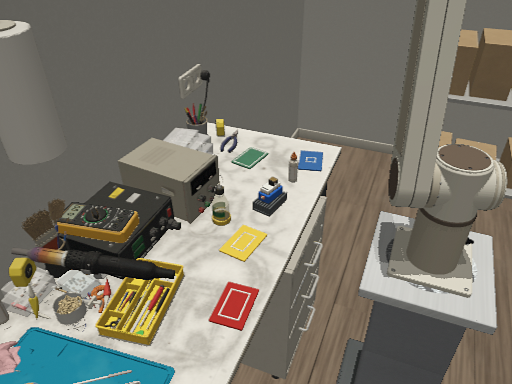

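View pics/side0.png

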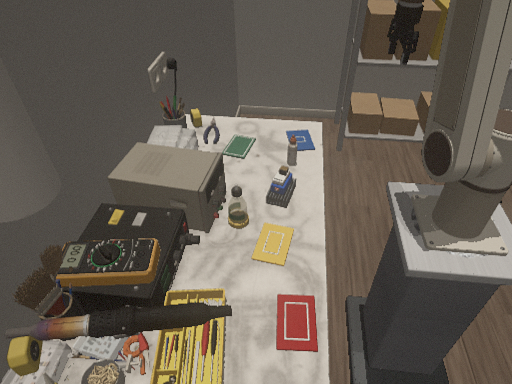

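The scene view shows the blue pad at (311,160), green (250,158), yellow (243,243), red (235,305) and the pile at about (270,197). The flux bottle is at (221,212) and the glue bottle at (293,168). In the side view the pile is at (282,187), with the pads at (300,140), (239,146), (273,243) and (297,322).

```bash
cat > h.py <<'E'
import numpy as np, cv2
from scipy.spatial.transform import Rotation as Ro
def ray(c,px):
    px=np.atleast_2d(px).astype(float); d=np.c_[px,np.ones(len(px))]@np.linalg.inv(c["mtx"]).T@c["R"]
    return -c["R"].T@c["t"], d
def plane(c,px,z):
    o,d=ray(c,px); return o+d*((z-o[2])/d[:,2])[:,None]
def tri(obs):  # [(cal,px),...] -> point, residual
    A=np.zeros((3,3));b=np.zeros(3);L=[]
    for c,p in obs:
        o,d=ray(c,p);d=d[0]/np.linalg.norm(d[0]);P=np.eye(3)-np.outer(d,d);A+=P;b+=P@o;L.append((o,P))
    X=np.linalg.solve(A,b); return X,[np.linalg.norm(P@(X-o)) for o,P in L]
def proj(c,X):
    q=(np.atleast_2d(X)@c["R"].T+c["t"])@c["mtx"].T; return q[:,:2]/q[:,2:]
def blob(im,lo,hi,near,r=40):
    m=cv2.inRange(cv2.cvtColor(im,cv2.COLOR_RGB2HSV),np.array(lo),np.array(hi))
    n,l,s,ce=cv2.connectedComponentsWithStats(m)
    k=[i for i in range(1,n) if np.hypot(*(ce[i]-near))<r]
    if not k: return None
    i=max(k,key=lambda i:s[i,4]); cn=cv2.findContours((l==i).astype(np.uint8),0,1)[0][0]
    return cn[:,0,:]
def rect(c,cn,z):
    w=plane(c,cv2.convexHull(cn)[:,0,:],z)[:,:2]*1000
    (x,y),(a,b),t=cv2.minAreaRect(w.astype(np.float32))
    if a>b: t+=90; a,b=b,a      # t+... long direction = t+90
    return np.round([x,y,a,b,(t+90)%180],1)   # mm, width, length, long axis angle deg
HS=dict(blue=((100,120,60),(118,255,255)),green=((60,90,30),(88,255,255)),yellow=((20,130,120),(32,255,255)),red=((170,140,80),(179,255,255)))
E
python3 - <<'E'
from h import *
from workcell import bot
near=dict(scene=dict(blue=(311,160),green=(250,158),yellow=(243,243),red=(235,305)),side=dict(blue=(300,140),green=(239,146),yellow=(273,243),red=(297,322)))
C={};I={}
for n in near:
    C[n]=bot.calibration(n);I[n]=cv2.imread(f"pics/{n}0.png")[:,:,::-1].copy()
for k in HS:
    px=[]
    for n in near:
        im=I[n]
        cn=blob(im,*HS[k],near[n][k],25)
        if cn is None: print(k,n,None,cv2.cvtColor(im,cv2.COLOR_RGB2HSV)[near[n][k][1],near[n][k][0]]);continue
        print(k,n,rect(C[n],cn,.006))
        (u,v),_,_=cv2.minAreaRect(cn); px.append((C[n],(u,v)))
    if len(px)==2: print(tri(px))
for n,p in [("pile",[(269,183),(283,170)]),("flux",[(221,222),(238,224)]),("glue",[(293,180),(292,163)])]:
    print(n,tri([(C["scene"],p[0]),(C["side"],p[1])]),plane(C["scene"],p[0],0),plane(C["side"],p[1],0))
E
```

```text
blue scene [ 416.2 -337.5   76.9  119.2  102.7]
blue side [ 428.8 -391.     6.5   24.8    6.3]
(array([ 0.42858849, -0.39061024, -0.01150475]), [np.float64(0.01502285318839449), np.float64(0.015022853188394397)])
green scene [ 619.1 -284.7   55.6   93.9   78.4]
green side None [ 64  59 116]
yellow scene [466.7 122.   79.8 121.1  80.7]
yellow side [466.4 122.1  77.7 118.4  81. ]
(array([0.46814126, 0.12237128, 0.0040545 ]), [np.float64(0.0005684073891952101), np.float64(0.0005684073891950285)])
red scene None [  1 193 182]
red side None [  1 162 159]
pile (array([ 0.45818313, -0.05010145,  0.09359962]), [np.float64(0.0050149491291749055), np.float64(0.005014949129174895)]) [[ 0.50300542 -0.16687056  0.        ]] [[ 0.46216083 -0.17575284  0.        ]]
flux (array([ 0.5654159 ,  0.0579136 , -0.00616448]), [np.float64(3.2240859863843683e-06), np.float64(3.2240859862716362e-06)]) [[5.61913006e-01 6.43369191e-02 1.11022302e-16]] [[0.56421445 0.0635198  0.        ]]
glue (array([ 0.43623988, -0.21069409,  0.00157888]), [np.float64(0.0010161413562187543), np.float64(0.0010161413562187348)]) [[ 0.436679  -0.2111639  0.       ]] [[ 0.4361391  -0.21443268  0.        ]]
```

```bash
cat >> h.py <<'E'
def row(bot,xyz,yaw=None):
    """rows entry to reach TCP xyz with tool down and the closing axis (tool y) along world angle yaw deg"""
    s=bot.get_obs();R0=Ro.from_quat(s["tool_rot"]); M=R0.as_matrix(); rv=np.zeros(3)
    if yaw is not None:
        best=None
        for k in (0,180):
            a=np.radians(yaw+k); y=np.array([np.cos(a),np.sin(a),0]); z=np.array([0,0,-1.]); x=np.cross(y,z)
            r=(R0.inv()*Ro.from_matrix(np.c_[x,y,z])).as_rotvec()
            if best is None or np.linalg.norm(r)<np.linalg.norm(best): best=r
        rv=best
    d=M.T@(np.array(xyz)-s["eef_pos"])
    print("row",np.round(rv,4),np.round(d,4),"rows>=",round(np.linalg.norm(d)/.0625,1),round(np.linalg.norm(rv)/.188,1),
      "now",np.round(s["eef_pos"],4),"q6",round(s["joint_pos"][5],2),"clk",round(s["clock"],1),"w",round(s["grip_width"],4),"F",round(s["grasp_force"],1))
E
python3 - <<'E'
from h import *
from workcell import bot
s=bot.get_obs();M=Ro.from_quat(s["tool_rot"]).as_matrix();c=bot.calibration("wrist")
print(M.round(3)); print("cam in tool",M.T@(-c["R"].T@c["t"]-s["eef_pos"])); print("view dir",(c["R"][2]@M).round(3),"right",(c["R"][0]@M).round(3))
row(bot,(.36,-.23,.30));row(bot,(.36,-.23,.30),0);row(bot,(.36,-.23,.30),90)
E
```

```text
[[ 0.967  0.256 -0.   ]
 [ 0.256 -0.967  0.002]
 [-0.    -0.002 -1.   ]]
cam in tool [ 0.07088445 -0.00068623 -0.14286321]
view dir [-0.277 -0.001  0.961] right [0.    1.    0.001]
row [0. 0. 0.] [ 0.2892 -0.1852 -0.0691] rows>= 5.6 0.0 now [ 0.1278 -0.4829  0.2306] q6 1.57 clk 0.1 w 0.0853 F 0.0
row [-1.400e-03 -1.000e-03 -1.312e+00] [ 0.2892 -0.1852 -0.0691] rows>= 5.6 7.0 now [ 0.1278 -0.4829  0.2306] q6 1.57 clk 0.1 w 0.0853 F 0.0
row [-1.600e-03  2.000e-04  2.588e-01] [ 0.2892 -0.1852 -0.0691] rows>= 5.6 1.4 now [ 0.1278 -0.4829  0.2306] q6 1.57 clk 0.1 w 0.0853 F 0.0
```

```bash
python3 jog.py '[[0,0,0,0,0,-0.07,0.085],[0,0,0,0.427,-0.159,-0.07,0.085],[0,0,0,0.427,-0.159,-0.07,0.085],[0,0,0,0.427,-0.159,-0.07,0.085],[0,0,0,0.427,-0.159,-0.07,0.085],[0,0,0,0.427,-0.159,-0.07,0.085],[0,0,0,0.427,-0.159,-0.07,0.085],[0,0,0,0.427,-0.159,-0.07,0.085],[0,0,0,0.427,-0.159,-0.07,0.085],[0,0,0,0.427,-0.159,-0.07,0.085]]'
cat > snap.py <<'E'
import sys,pickle,cv2
from workcell import bot
n=sys.argv[1];c=bot.calibration("wrist");im=bot.camera("wrist");pickle.dump((c,im),open(f"pics/{n}.pkl","wb"));cv2.imwrite(f"pics/{n}.png",im[:,:,::-1])
E
python3 snap.py w1
python3 - <<'E'
from h import *
from workcell import bot
row(bot,(.46,-.02,.30),60)
E
```

```text
clock: 1.4
eef_pos: [0.5003, -0.2197, 0.3005]
tool_rot: [0.992, 0.13, -0.001, -0.0]
ft_force: [0.5, -1.1, -0.3]
grip_width: 0.0852
grasp_force: 0.0
row [3.000e-04 1.700e-03 7.827e-01] [ 0.0133 -0.204   0.0009] rows>= 3.3 4.2 now [ 0.4994 -0.2206  0.3008] q6 2.47 clk 1.4 w 0.085 F 0.0
```

View pics/w1.png

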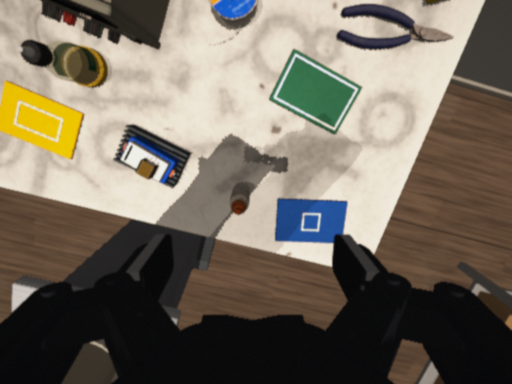

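The wrist view shows the pile at (150,155) with the coil on it at (146,168). The blue pad is at (311,220), green at (316,91), yellow at (41,119) and the glue bottle at (240,198).

```bash
python3 jog.py '[[0,0,0,0.05,-0.2,0,0.085],[0,0,0,0.05,-0.2,0,0.085],[0,0,0,0.05,-0.2,0,0.085],[0,0,0,0.05,-0.2,0,0.085],[0,0,0,0.05,-0.2,0,0.085]]'
python3 snap.py w2
```

```text
clock: 2.08
eef_pos: [0.4966, -0.0148, 0.3017]
tool_rot: [0.992, 0.129, 0.0, 0.0]
ft_force: [0.1, -0.4, 0.1]
grip_width: 0.085
grasp_force: 0.0
```

View pics/w2.png

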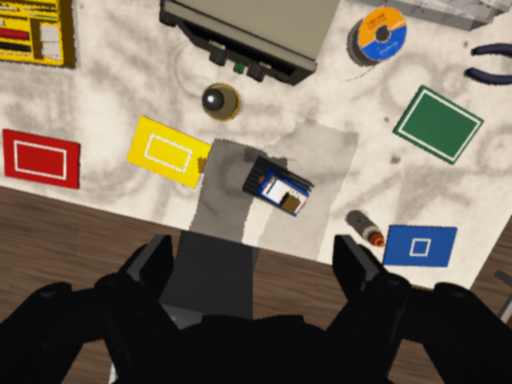

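All four pads and the pile are in this picture: red (41,159), yellow (169,151), green (438,124), blue (420,245), pile (278,187), coil (292,202).

```bash
python3 - <<'E'
from h import *
import pickle
near=dict(w1=dict(blue=(311,220),green=(316,91),yellow=(41,119)),w2=dict(blue=(420,245),green=(438,124),yellow=(169,151),red=(41,159)))
HS["red"]=((0,150,80),(6,255,255));HS["green"]=((55,90,30),(90,255,255))
D={n:pickle.load(open(f"pics/{n}.pkl","rb")) for n in near}
for k in HS:
    px=[]
    for n in near:
        if k not in near[n]: continue
        c,im=D[n];cn=blob(im,*HS[k],near[n][k],25)
        if cn is None: print(k,n,None);continue
        print(k,n,rect(c,cn,.006)); px.append((c,cv2.minAreaRect(cn)[0]))
    if len(px)==2: X,r=tri(px);print(X.round(4),np.round(r,4))
a=D["w1"][1][105:205,95:215];b=D["w2"][1][140:230,225:335]
o=np.hstack([cv2.resize(x[:90,:110],None,fx=3.6,fy=3.6,interpolation=cv2.INTER_CUBIC) for x in (a[10:],b)])
cv2.imwrite("pics/pile.png",o[:,:,::-1])
E
```

```text
blue w1 [ 418.1 -344.1   76.7  116.4  102.6]
blue w2 [ 418.2 -342.9   76.3  118.1  102.9]
[ 0.4185 -0.346   0.0035] [0. 0.]
green w1 [ 619.6 -285.4   59.7   99.4   78.5]
green w2 [ 619.8 -285.4   59.2   98.7   78.5]
[ 0.6199 -0.2839  0.0086] [0.0003 0.0003]
yellow w1 [468.6 119.1  79.6 120.   80.9]
yellow w2 [468.6 119.1  79.6 120.2  80.9]
[0.4702 0.1212 0.0062] [0.0001 0.0001]
red w2 [404.7 317.8  78.4 119.7  93.5]
```

View pics/pile.png

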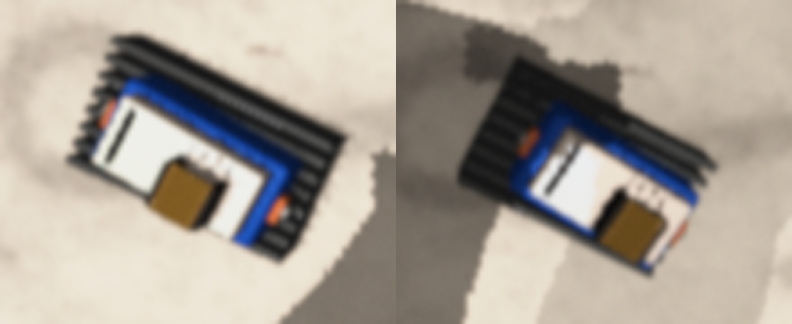

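The enlarged pile shows the brass coil top at crop pixels (185,195) and (632,232). It sits toward one end of the white relay, which lies on the blue capacitor and the finned heat sink. I need a closer look.

```bash
python3 - <<'E'
from h import *
import pickle
from workcell import bot
D={n:pickle.load(open(f"pics/{n}.pkl","rb"))[0] for n in("w1","w2")}
X,r=tri([(D["w1"],(146.4,169.2)),(D["w2"],(290.6,204.4))]);print(X,r)
row(bot,(X[0],X[1],.19))
E
```

```text
[ 0.45799464 -0.08043253  0.08145623] [np.float64(0.0006747678802608447), np.float64(0.0006747678802607189)]
row [0. 0. 0.] [-0.054   0.0526  0.1116] rows>= 2.2 0.0 now [ 0.4968 -0.0157  0.3016] q6 2.85 clk 2.1 w 0.0845 F 0.0
```

```bash
python3 jog.py '[[0,0,0,-0.054,0.023,0.112,0.085],[0,0,0,-0.054,0.023,0.112,0.085],[0,0,0,-0.054,0.023,0.112,0.085],[0,0,0,-0.054,0.023,0.112,0.085]]' && python3 snap.py a1 && python3 jog.py '[[0,0,0,0,0.06,0,0.085],[0,0,0,0,0.06,0,0.085],[0,0,0,0,0.06,0,0.085]]' && python3 snap.py a2; python3 - <<'E'
import pickle,cv2,numpy as np
o=[cv2.resize(pickle.load(open(f"pics/{n}.pkl","rb"))[1][70:270,s:s+200],None,fx=2,fy=2,interpolation=cv2.INTER_CUBIC) for n,s in(("a1",185),("a2",115))]
cv2.imwrite("pics/a.png",np.hstack(o)[:,:,::-1])
E
```

```text
clock: 2.62
eef_pos: [0.4519, -0.0521, 0.1902]
tool_rot: [0.992, 0.127, 0.001, 0.0]
ft_force: [1.0, -0.6, 0.6]
grip_width: 0.0851
grasp_force: 0.0
clock: 3.05
eef_pos: [0.4683, -0.109, 0.1911]
tool_rot: [0.992, 0.129, 0.002, 0.001]
ft_force: [0.5, 0.3, 1.2]
grip_width: 0.0851
grasp_force: 0.0
```

View pics/a.png

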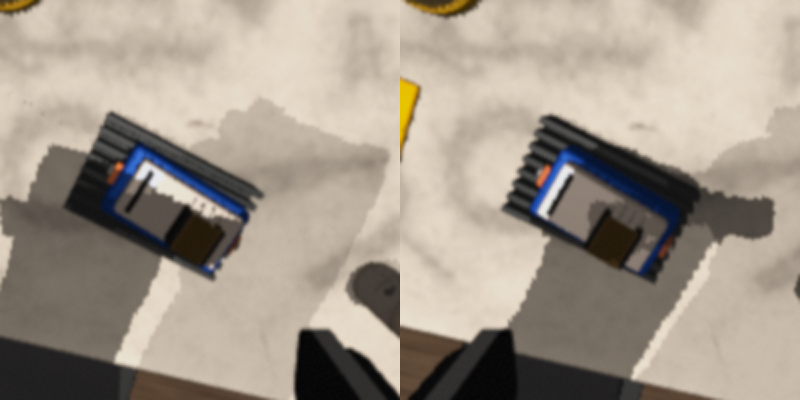

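```bash
python3 - <<'E'
import pickle,cv2,numpy as np
o=[]
for n,u,v in(("a1",255,160),("a2",200,160)):
    im=pickle.load(open(f"pics/{n}.pkl","rb"))[1][v:v+50,u:u+50].astype(float)
    im=255*(im/255)**.55
    z=cv2.resize(im.astype(np.uint8),None,fx=8,fy=8,interpolation=cv2.INTER_NEAREST)
    for k in range(0,50,10):
        cv2.putText(z,str(u+k),(k*8,10),0,.35,(255,0,0),1);cv2.putText(z,str(v+k),(0,k*8+10),0,.35,(255,0,0),1);z[k*8,::4]=255;z[::4,k*8]=255
    o.append(z)
cv2.imwrite("pics/az.png",np.hstack(o)[:,:,::-1])
E
```

```text
(no output)
```

View pics/az.png

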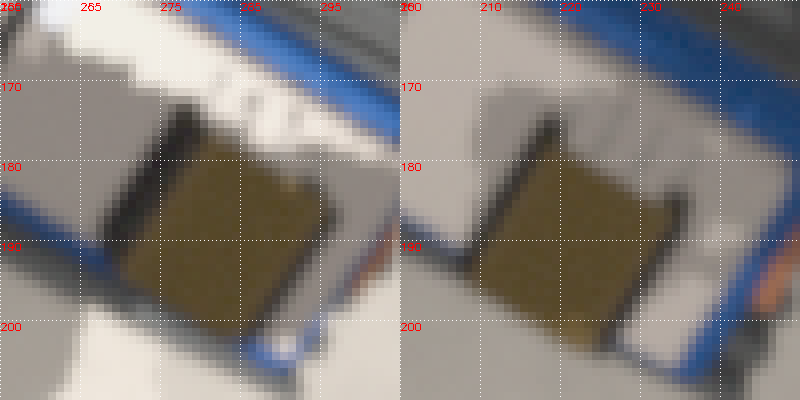

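The zoom shows the brass top with corners at (280.5,176.5), (296,184), (285.5,201.5) and (270,193) on the left, and (219,178), (234.5,185.5), (224,202.5) and (209,193.5) on the right. The black plates sit along its left and right edges and the terminals are on the upper side.

```bash
python3 - <<'E'
from h import *
import pickle
from workcell import bot
D=[pickle.load(open(f"pics/{n}.pkl","rb"))[0] for n in("a1","a2")]
A=[(280.5,176.5),(296,184),(285.5,201.5),(270,193)];B=[(219,178),(234.5,185.5),(224,202.5),(209,193.5)]
A=np.array(A);B=np.array(B)
P=[tri([(D[0],a),(D[1],b)]) for a,b in zip(A,B)]
for p in P: print(p[0].round(4),np.round(p[1],4))
z=tri([(D[0],A.mean(0)),(D[1],B.mean(0))])[0];print("ctr",z)
for c,q in((D[0],A),(D[1],B)):
    w=plane(c,q,.085);print("ctr85",w.mean(0).round(4)); y=(w[1]-w[0]+w[2]-w[3])/2;x=(w[0]-w[3]+w[1]-w[2])/2
    print("y-len/ang",np.linalg.norm(y),np.degrees(np.arctan2(y[1],y[0])),"x",np.linalg.norm(x),np.degrees(np.arctan2(x[1],x[0])))
E
```

```text
[ 0.4696 -0.0746  0.0795] [0. 0.]
[ 0.4666 -0.0908  0.0811] [0. 0.]
[ 0.4486 -0.0851  0.0857] [0.0002 0.0002]
[ 0.4522 -0.0689  0.0817] [0.0004 0.0004]
ctr [ 0.45928488 -0.07986787  0.08195414]
ctr85 [ 0.4598 -0.0794  0.085 ]
y-len/ang 0.01694915589831991 -103.19636725509477 x 0.019282034072676937 -14.739881491446676
ctr85 [ 0.4602 -0.08    0.085 ]
y-len/ang 0.016500056977307078 -105.06962519549383 x 0.019145279826322414 -17.730847222862554
```

```bash
cat >> h.py <<'E'
def row(bot,xyz,yaw=None,q6max=130):
    """tool-axes shift and turn to TCP xyz (tool down, closing axis at world angle yaw deg), choosing the half turn with q6 in range"""
    s=bot.get_obs();R0=Ro.from_quat(s["tool_rot"]); rv=np.zeros(3); q6=None
    if yaw is not None:
        opts=[]
        for k in (0,180):
            a=np.radians(yaw+k); y=np.array([np.cos(a),np.sin(a),0]); z=np.array([0,0,-1.])
            r=(R0.inv()*Ro.from_matrix(np.c_[np.cross(y,z),y,z])).as_rotvec()
            q=(np.degrees(np.arctan2(xyz[1],xyz[0]))-yaw-k+90+180)%360-180
            opts.append((abs(q)>q6max,np.linalg.norm(r),q,r))
        _,_,q6,rv=min(opts,key=lambda o:o[:2])
    d=R0.as_matrix().T@(np.array(xyz)-s["eef_pos"])
    print("row",np.round(rv,3),np.round(d,4),"rows",round(np.linalg.norm(d)/.0625,1),round(np.linalg.norm(rv)/.188,1),
      "now",np.round(s["eef_pos"],4),"q6",round(np.degrees(s["joint_pos"][5])),"->",q6,"clk",round(s["clock"],1),"w",round(s["grip_width"],4),"F",round(s["grasp_force"],1))
E
python3 - <<'E'
from h import *
from workcell import bot
row(bot,(.460,-.0795,.12),74.5)
E
```

```text
row [ 4.000e-03  1.000e-03 -2.612e+00] [-0.0002 -0.0299  0.0707] rows 1.2 13.9 now [ 0.4677 -0.1084  0.1907] q6 152 -> 5.694653803826213 clk 3.1 w 0.0853 F 0.0
```

```bash
python3 jog.py '[[0,0,-2.612,0,-0.03,0,0.06],[0,0,-2.612,0,-0.03,0,0.06],[0,0,-2.612,0,-0.03,0,0.06],[0,0,-2.612,0,-0.03,0,0.06],[0,0,-2.612,0,-0.03,0,0.06],[0,0,-2.612,0,-0.03,0,0.06],[0,0,-2.612,0,-0.03,0,0.06],[0,0,-2.612,0,-0.03,0,0.06],[0,0,-2.612,0,-0.03,0,0.06],[0,0,-2.612,0,-0.03,0,0.06]]' >/dev/null; python3 - <<'E'
from h import *
from workcell import bot
row(bot,(.460,-.0795,.12),74.5)
E
```

```text
row [ 0.001  0.001 -0.729] [-0.0015 -0.      0.0701] rows 1.1 3.9 now [ 0.4591 -0.0782  0.1901] q6 48 -> 5.694653803826213 clk 4.3 w 0.0606 F 0.0
```

```bash
python3 jog.py '[[0,0,-0.729,-0.001,0,0,0.06],[0,0,-0.729,-0.001,0,0.02,0.06],[0,0,-0.729,-0.001,0,0.07,0.06],[0,0,-0.729,-0.001,0,0.07,0.06],[0,0,-0.729,-0.001,0,0.07,0.06]]' >/dev/null; python3 snap.py b1; python3 - <<'E'
from h import *
from workcell import bot
row(bot,(.460,-.0795,.072),74.5)
E
```

```text
row [ 0.     0.002 -0.01 ] [-0.    -0.     0.048] rows 0.8 0.1 now [ 0.4599 -0.0794  0.12  ] q6 6 -> 5.694653803826213 clk 5.0 w 0.0601 F 0.0
```

View pics/b1.png

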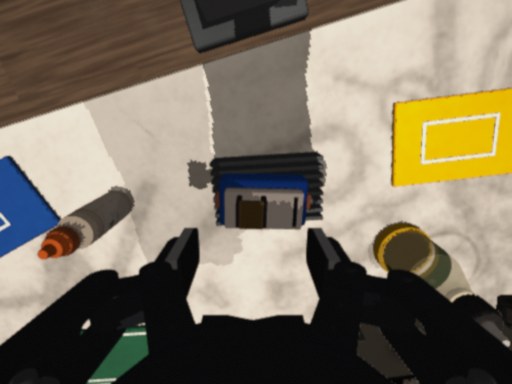

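The coil (237–266, 212) sits centred between the fingers at column 252 and square to the tool. Flux and glue bottles are clear, so I can descend and close.

```bash
python3 jog.py '[[0,0,-0.01,0,0,0.048,0.06],[0,0,-0.01,0,0,0.048,0.05],[0,0,-0.01,0,0,0.048,0.03],[0,0,-0.01,0,0,0.048,0.01],[0,0,-0.01,0,0,0.048,0.01],[0,0,-0.01,0,0,0.048,0.01],[0,0,-0.01,0,0,0.048,0.01],[0,0,-0.01,0,0,0.048,0.01]]'
```

```text
clock: 6.02
eef_pos: [0.4608, -0.0804, 0.0734]
tool_rot: [0.134, 0.991, 0.0, 0.002]
ft_force: [0.3, 0.8, 6.6]
grip_width: 0.0205
grasp_force: 59.3
```

```bash
python3 jog.py '[[0,0,0,0,0,-0.03,0.01],[0,0,0,0,0,-0.11,0.01],[0,0,0,0,0,-0.11,0.01],[0,0,0,0,0,-0.11,0.01]]'; python3 - <<'E'
from h import *
from workcell import bot
row(bot,(.4153,-.3442,.18),102.8)
E
```

```text
clock: 6.52
eef_pos: [0.4607, -0.0804, 0.1837]
tool_rot: [0.134, 0.991, -0.0, 0.003]
ft_force: [-1.1, 0.2, -0.5]
grip_width: 0.0202
grasp_force: 58.7
row [-0.001  0.006 -0.492] [-0.0264 -0.2663  0.0037] rows 4.3 2.6 now [ 0.4607 -0.0804  0.1837] q6 6 -> -52.45188690223057 clk 6.5 w 0.0202 F 58.7
```

```bash
python3 jog.py '[[0,0,-0.1,-0.026,-0.266,0.003,0.01],[0,0,-0.2,-0.026,-0.266,0.003,0.01],[0,0,-0.3,-0.026,-0.266,0.003,0.01],[0,0,-0.4,-0.026,-0.266,0.003,0.01],[0,0,-0.492,-0.026,-0.266,0.003,0.01],[0,0,-0.492,-0.026,-0.266,0.003,0.01],[0,0,-0.492,-0.026,-0.266,0.003,0.01]]' >/dev/null; python3 snap.py c1; python3 - <<'E'
from h import *
from workcell import bot
import pickle
c,im=pickle.load(open("pics/c1.pkl","rb"))
row(bot,(.4153,-.3442,.18),102.8)
print("pad px",proj(c,[.4182,-.3435,.006]))
cn=blob(im,*HS["blue"],proj(c,[.4182,-.3435,.006])[0],60); 
if cn is not None: print(rect(c,cn,.006))
E
```

```text
row [ 0.002 -0.001  0.   ] [-0.0014 -0.0025 -0.0024] rows 0.1 0.0 now [ 0.4134 -0.342   0.1776] q6 -52 -> -52.45188690223057 clk 7.5 w 0.0198 F 58.9
pad px [[249.22487534 177.17017171]]
[ 416.5 -345.1   76.6  117.   102.7]
```

View pics/c1.png

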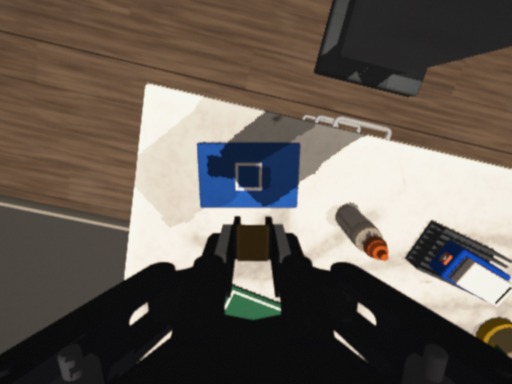

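The pad is level in the image, with the outline centre at (249,177), which matches the measured pad centre. The coil is held square at (253,242). Next I lower it.

```bash
python3 jog.py '[[0,0,0,-0.001,-0.002,0.05,0.01],[0,0,0,-0.001,-0.002,0.1,0.01],[0,0,0,-0.001,-0.002,0.15,0.01],[0,0,0,-0.001,-0.002,0.158,0.01],[0,0,0,-0.001,-0.002,0.158,0.01]]';  python3 - <<'E'
from h import *
from workcell import bot
row(bot,(.4153,-.3442,.012),102.8)
E
```

```text
clock: 8.07
eef_pos: [0.4156, -0.3447, 0.021]
tool_rot: [-0.112, 0.994, 0.0, 0.0]
ft_force: [0.3, 0.3, 0.0]
grip_width: 0.0201
grasp_force: 58.9
row [-0.     0.     0.001] [0.0002 0.0005 0.009 ] rows 0.1 0.0 now [ 0.4156 -0.3447  0.021 ] q6 -53 -> -52.45188690223057 clk 8.1 w 0.0201 F 58.9
```

```bash
python3 jog.py '[[0,0,0,0,0,0.005,0.01],[0,0,0,0,0,0.007,0.01],[0,0,0,0,0,0.009,0.01],[0,0,0,0,0,0.009,0.01]]'
```

```text
clock: 8.57
eef_pos: [0.4149, -0.3453, 0.0115]
tool_rot: [-0.111, 0.994, -0.0, 0.0]
ft_force: [-0.5, 0.4, -0.9]
grip_width: 0.0197
grasp_force: 58.9
```

```bash
python3 jog.py '[[0,0,0,0,0,0.001,0.01],[0,0,0,0,0,0.001,0.01]]'|grep -E "eef|ft"; python3 jog.py '[[0,0,0,0,0,0.001,0.01],[0,0,0,0,0,0.001,0.01]]'|grep -E "eef|ft"
```

```text
eef_pos: [0.4149, -0.3453, 0.0115]
ft_force: [-1.6, 1.4, 7.5]
eef_pos: [0.415, -0.3454, 0.0114]
ft_force: [-3.1, 2.9, 13.4]
```

```bash
python3 jog.py '[[0,0,0,0,0.001,-0.001,0.01],[0,0,0,0,0.001,-0.001,0.05],[0,0,0,0,0.001,-0.001,0.05],[0,0,0,0,0.001,-0.001,0.05],[0,0,0,0,0.001,-0.02,0.085],[0,0,0,0,0.001,-0.08,0.085],[0,0,0,0,0.001,-0.14,0.085],[0,0,0,0,0.001,-0.17,0.085],[0,0,0,0,0.001,-0.17,0.085]]'; python3 snap.py c2; python3 - <<'E'
from h import *
from workcell import bot
import pickle
c,im=pickle.load(open("pics/c2.pkl","rb"))
u,v=proj(c,[.4182,-.3435,.006])[0];print(u,v)
u,v=int(u),int(v)
cv2.imwrite("pics/c2z.png",cv2.resize(im[v-40:v+40,u-50:u+50],None,fx=6,fy=6,interpolation=cv2.INTER_CUBIC)[:,:,::-1])
row(bot,(.46,-.08,.20),-15.5)
E
```

```text
clock: 10.2
eef_pos: [0.4163, -0.3455, 0.1823]
tool_rot: [-0.111, 0.994, -0.002, 0.002]
ft_force: [-0.5, -0.1, -0.4]
grip_width: 0.0851
grasp_force: 0.0
253.57545378372183 173.5412165365454
row [-0.002  0.    -1.077] [-0.1023  0.2481 -0.0202] rows 4.3 5.7 now [ 0.4152 -0.3447  0.1801] q6 -52 -> -84.36580694308438 clk 10.2 w 0.0849 F 0.0
```

View pics/c2z.png

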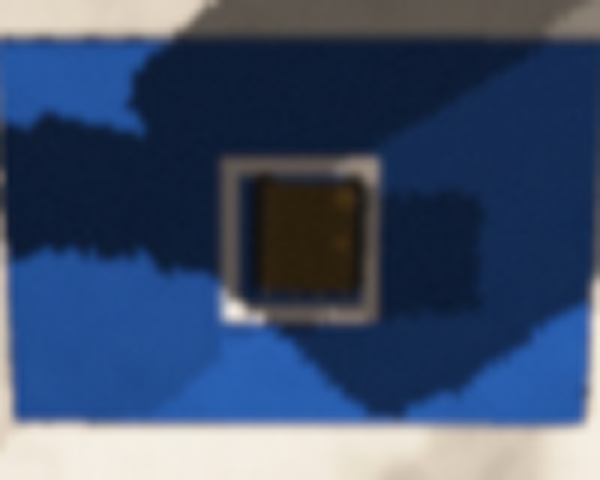

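The coil stands inside its outline. In the zoom its body spans (250–370, 178–295) and the outline (220–382, 155–325), so it looks slightly right of centre. I'll quantify that.

```bash
python3 - <<'E'
from h import *
import pickle
c,im=pickle.load(open("pics/c2.pkl","rb"))
o=np.array([253-50,173-40])-0.5+0.5/6
q=lambda p:np.array(p)/6+o
O=plane(c,q([(229,165),(371,165),(371,315),(229,315)]),.006).mean(0)
B=plane(c,q([(250,180),(371,180),(371,293),(250,293)]),.023)
x=np.array([np.cos(np.radians(12.8)),np.sin(np.radians(12.8))]);y=np.array([-x[1],x[0]])
d=(B.mean(0)-O)[:2];print(O,B.mean(0),"dx+3",(d@x*1000+3).round(2),"dy",(d@y*1000).round(2))
h=B[:,:2]-O[:2];print((h@x*1000).round(1),(h@y*1000).round(1))
# image directions
print(proj(c,O),proj(c,O+np.r_[x*.01,0]),proj(c,O+np.r_[y*.01,0]))
E
```

```text
[ 0.41751423 -0.3448841   0.006     ] [ 0.41260734 -0.3438962   0.023     ] dx+3 -1.57 dy 2.05
[-15.5 -15.5   6.4   6.4] [-9.3 13.4 13.7 -9.5]
[[252.58105485 172.74833298]] [[252.57931593 180.80568048]] [[260.89245013 172.75583478]]
```

The coil is about 2 mm off along y and 1.6 mm along x, too close to the line, so I regrasp it and shift it.

```bash
python3 jog.py '[[0,0,0,0,0,0.05,0.05],[0,0,0,0,0,0.1,0.05],[0,0,0,0,0,0.15,0.05],[0,0,0,0,0,0.168,0.05],[0,0,0,0,0,0.168,0.05],[0,0,0,0,0,0.168,0.01],[0,0,0,0,0,0.168,0.01],[0,0,0,0,0,0.168,0.01],[0,0,0,0,0,0.168,0.01],[0,0,0,0,0,0.168,0.01]]'
python3 jog.py '[[0,0,0,0,0,-0.004,0.01],[0,0,0,0,0,-0.004,0.01],[0,0,0,0,0,-0.004,0.01]]'
```

```text
clock: 11.5
eef_pos: [0.4154, -0.3448, 0.0124]
tool_rot: [-0.111, 0.994, -0.001, 0.001]
ft_force: [0.4, 1.5, 5.7]
grip_width: 0.02
grasp_force: 59.8
clock: 11.88
eef_pos: [0.4145, -0.344, 0.015]
tool_rot: [-0.111, 0.994, 0.0, -0.0]
ft_force: [-0.9, 0.2, -0.1]
grip_width: 0.0201
grasp_force: 59.2
```

```bash
python3 jog.py '[[0,0,0,-0.0015,-0.002,0,0.01],[0,0,0,-0.0015,-0.002,0,0.01],[0,0,0,-0.0015,-0.002,0.002,0.01],[0,0,0,-0.0015,-0.002,0.003,0.01],[0,0,0,-0.0015,-0.002,0.0035,0.01],[0,0,0,-0.0015,-0.002,0.0035,0.01]]'
```

```text
clock: 12.62
eef_pos: [0.4165, -0.3457, 0.0123]
tool_rot: [-0.111, 0.994, 0.0, -0.0]
ft_force: [-0.9, 0.8, 4.8]
grip_width: 0.0206
grasp_force: 59.8
```

```bash
python3 jog.py '[[0,0,0,0,0,0,0.05],[0,0,0,0,0,0,0.05],[0,0,0,0,0,0,0.05],[0,0,0,0,0,-0.02,0.085],[0,0,0,0,0,-0.08,0.085],[0,0,0,0,0,-0.14,0.085],[0,0,0,0,0,-0.17,0.085],[0,0,0,0,0,-0.17,0.085]]' >/dev/null; python3 snap.py c3; python3 - <<'E'
from h import *
from workcell import bot
import pickle
c,im=pickle.load(open("pics/c3.pkl","rb"))
u,v=[int(t) for t in proj(c,[.4175,-.3449,.006])[0]];print(u,v)
cv2.imwrite("pics/c3z.png",cv2.resize(im[v-25:v+25,u-25:u+25],None,fx=10,fy=10,interpolation=cv2.INTER_CUBIC)[:,:,::-1])
row(bot,(.46,-.07,.24),-15.5)
E
```

```text
254 171
row [-0.003  0.    -1.077] [-0.103   0.2599 -0.0577] rows 4.6 5.7 now [ 0.4172 -0.3463  0.1827] q6 -52 -> -83.15254179111471 clk 13.7 w 0.0849 F 0.0
```

View pics/c3z.png

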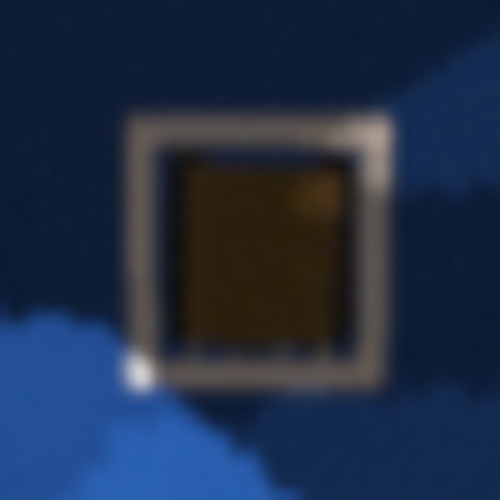

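The coil is now centred: its plates span (163–357) inside the outline (125–393). Next is the relay.

```bash
python3 jog.py '[[0,0,0,0,0,-0.02,0.085],[0,0,-0.2,-0.103,0.26,-0.02,0.085],[0,0,-0.4,-0.103,0.26,-0.02,0.085],[0,0,-0.6,-0.103,0.26,-0.02,0.085],[0,0,-0.8,-0.103,0.26,-0.02,0.085],[0,0,-1.077,-0.103,0.26,-0.02,0.085],[0,0,-1.077,-0.103,0.26,-0.02,0.085],[0,0,-1.077,-0.103,0.26,-0.02,0.085],[0,0,-1.077,-0.103,0.26,-0.02,0.085]]'; python3 snap.py d1;  python3 jog.py '[[0,0,0,0,0.05,0,0.085],[0,0,0,0,0.05,0,0.085],[0,0,0,0,0.05,0,0.085]]'; python3 snap.py d2; python3 - <<'E'
import sys;from h import *
import pickle
o=[]
for n in("d1","d2"):
    c,im=pickle.load(open(f"pics/{n}.pkl","rb"));u,v=[int(t) for t in proj(c,[.462,-.065,.05])[0]];u-=60;v-=50
    z=cv2.resize((255*(im[v:v+120,u:u+100]/255.)**.7).astype(np.uint8),None,fx=4,fy=4,interpolation=cv2.INTER_CUBIC)
    for k in range(0,120,10):
        if k<100: cv2.putText(z,str(u+k),(k*4,8),0,.3,(255,0,0),1)
        cv2.putText(z,str(v+k),(0,k*4+8),0,.3,(255,0,0),1);z[k*4,::8]=200;z[::8,min(k*4,399)]=200
    o.append(z)
cv2.imwrite("pics/dz.png",np.hstack(o)[:,:,::-1])
E
```

```text
clock: 14.8
eef_pos: [0.4588, -0.0697, 0.2007]
tool_rot: [-0.604, 0.797, 0.001, -0.001]
ft_force: [-0.0, -0.7, -0.4]
grip_width: 0.0852
grasp_force: 0.0
clock: 15.22
eef_pos: [0.4118, -0.0566, 0.2021]
tool_rot: [-0.605, 0.796, -0.001, 0.001]
ft_force: [-0.6, -0.1, 0.1]
grip_width: 0.0848
grasp_force: 0.0
```

View pics/dz.png

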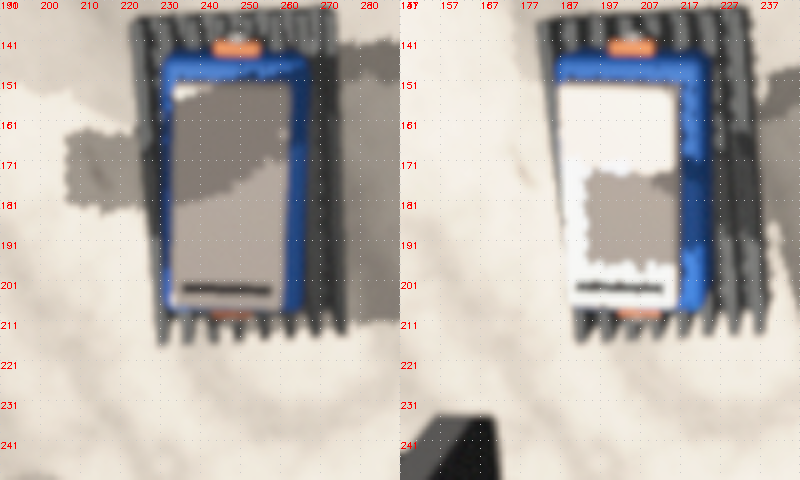

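```bash
cat > two.py <<'E'
from h import *
import pickle
def two(n1,q1,n2,q2,ref,sc=4,off=(60,50)):
    """corners TL TR BR BL in zoom px of two crops -> triangulated corners, centre, axis angle"""
    P=[]
    for n,q in((n1,q1),(n2,q2)):
        c,_=pickle.load(open(f"pics/{n}.pkl","rb"));o=np.array([int(t) for t in proj(c,ref)[0]])-off
        P.append((c,np.array(q)/sc+o-.5+.5/sc))
    T=np.array([tri([(P[0][0],a),(P[1][0],b)])[0] for a,b in zip(P[0][1],P[1][1])])
    print(T.round(4)); z=T[:,2].mean()
    for Z in(z,):
        W=np.mean([plane(c,q,Z) for c,q in P],0); l=(W[0]-W[3]+W[1]-W[2])/2; w=(W[1]-W[0]+W[2]-W[3])/2
        print("z",Z,"ctr",W.mean(0).round(4),"len",np.linalg.norm(l),np.degrees(np.arctan2(l[1],l[0])),"wid",np.linalg.norm(w),np.degrees(np.arctan2(w[1],w[0])))
    for c,q in P: print("each at ref z",plane(c,q,ref[3] if len(ref)>3 else z).mean(0).round(4))
E
python3 - <<'E'
from two import *
two("d1",[(170,83),(293,81),(284,308),(170,308)],"d2",[(158,83),(278,84),(279,308),(171,308)],[.462,-.065,.05])
from workcell import bot
row(bot,(.46,-.065,.11),-15.5)
E
```

```text
[[ 0.4708 -0.1039  0.0614]
 [ 0.44   -0.0959  0.065 ]
 [ 0.4583 -0.0373  0.0658]
 [ 0.4896 -0.0428  0.0571]]
z 0.06232380328899644 ctr [ 0.4645 -0.07    0.0623] len 0.06211517455582733 -106.93064441724546 wid 0.03109752438844969 164.4891090816773
each at ref z [ 0.4644 -0.0703  0.0623]
each at ref z [ 0.4646 -0.0697  0.0623]
row [-0.002  0.    -0.001] [-0.0048 -0.048   0.0923] rows 1.7 0.0 now [ 0.4123 -0.0567  0.2022] q6 -82 -> -82.54289423350531 clk 15.3 w 0.0848 F 0.0
```

The two views show the white relay top at zoom corners (170,83)–(284,308) and (158,83)–(279,308), with the black stripe at the lower end. It measures about 30 × 61 mm, centred at (0.464,-0.071).

```bash
python3 - <<'E'
from h import *
from workcell import bot
row(bot,(.464,-.071,.056),-15.8)
E
```

```text
row [-0.002  0.     0.004] [-1.000e-04 -5.340e-02  1.463e-01] rows 2.5 0.0 now [ 0.4123 -0.0567  0.2022] q6 -82 -> -82.89976141465496 clk 15.3 w 0.0848 F 0.0
```

```bash
python3 jog.py '[[0,0,0.004,0,-0.053,0,0.06],[0,0,0.004,0,-0.053,0.05,0.06],[0,0,0.004,0,-0.053,0.1,0.06],[0,0,0.004,0,-0.053,0.14,0.06],[0,0,0.004,0,-0.053,0.146,0.06],[0,0,0.004,0,-0.053,0.146,0.04],[0,0,0.004,0,-0.053,0.146,0.015],[0,0,0.004,0,-0.053,0.146,0.015],[0,0,0.004,0,-0.053,0.146,0.015],[0,0,0.004,0,-0.053,0.146,0.015]]'
```

```text
clock: 16.52
eef_pos: [0.4644, -0.0706, 0.0578]
tool_rot: [-0.604, 0.797, -0.002, 0.002]
ft_force: [-0.8, -0.3, 6.6]
grip_width: 0.0284
grasp_force: 59.8
```

```bash
python3 jog.py '[[0,0,0,0,0,-0.02,0.015],[0,0,0,0,0,-0.08,0.015],[0,0,0,0,0,-0.14,0.015],[0,0,0,0,0,-0.14,0.015]]' | grep -E "w|g"; python3 - <<'E'
from h import *
from workcell import bot
row(bot,(.4687,.1195,.20),-9.1)
E
```

```text
grip_width: 0.0281
grasp_force: 59.2
row [-0.012  0.001 -0.116] [-0.1839  0.0492  0.0013] rows 3.0 0.6 now [ 0.4661 -0.0709  0.2016] q6 -83 -> -66.59657161154232 clk 17.0 w 0.0281 F 59.2
```

```bash
python3 jog.py '[[0,0,-0.04,-0.184,0.049,0,0.015],[0,0,-0.08,-0.184,0.049,0,0.015],[0,0,-0.116,-0.184,0.049,0,0.015],[0,0,-0.116,-0.184,0.049,0,0.015],[0,0,-0.116,-0.184,0.049,0,0.015],[0,0,-0.116,-0.184,0.049,0,0.015]]' ; python3 snap.py e1; python3 - <<'E'
from h import *
from workcell import bot
import pickle
c,im=pickle.load(open("pics/e1.pkl","rb"))
p=proj(c,[.4687,.1195,.006])[0];print(p)
cn=blob(im,*HS["yellow"],p,60);print(cn is not None and rect(c,cn,.006))
row(bot,(.4687,.1195,.02),-9.1)
E
```

```text
clock: 17.77
eef_pos: [0.4649, 0.1187, 0.1954]
tool_rot: [-0.648, 0.762, 0.0, -0.001]
ft_force: [0.2, -0.0, -1.7]
grip_width: 0.0283
grasp_force: 59.2
[249.41998919 170.80078221]
[468.5 119.4  78.9 118.3  80.9]
row [ 0.001 -0.    -0.002] [-0.0016 -0.0036  0.1756] rows 2.8 0.0 now [0.465  0.1186 0.1956] q6 -66 -> -66.59657161154232 clk 17.8 w 0.0283 F 59.2
```

View pics/e1.png

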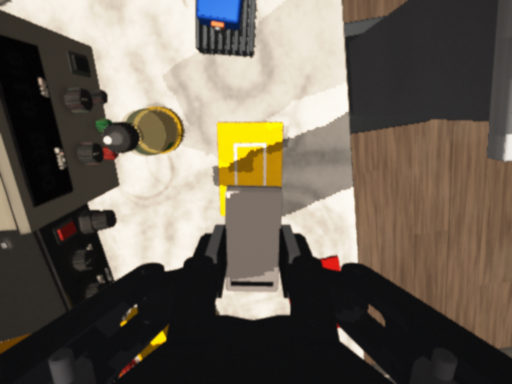

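```bash
python3 - <<'E'
from h import *
from workcell import bot
import pickle
c,im=pickle.load(open("pics/e1.pkl","rb"))
s=bot.get_obs();M=Ro.from_quat(s["tool_rot"]).as_matrix()
W=plane(c,[(225.5,187),(282.5,187),(284,291),(223,291)],s["eef_pos"][2]-.003+.014)
print(((W-s["eef_pos"])@M*1000).round(1))
E
```

```text
[[ 32.7 -13.7 -11. ]
 [ 32.8  15.1 -11. ]
 [-28.4  17.8 -11. ]
 [-28.4 -16.7 -11. ]]
```

The relay is held square at (225–283, 187–291), about 2 mm along tool x from the TCP. The pad centre projects to (249,171), and the pad measures (468.5,119.4) at 80.9° again. I'll correct the offset and lower.

```bash
python3 jog.py '[[0,0,0,-0.0035,-0.004,0.05,0.015],[0,0,0,-0.0035,-0.004,0.1,0.015],[0,0,0,-0.0035,-0.004,0.15,0.015],[0,0,0,-0.0035,-0.004,0.178,0.015],[0,0,0,-0.0035,-0.004,0.18,0.015],[0,0,0,-0.0035,-0.004,0.18,0.015]]'; python3 jog.py '[[0,0,0,0,0,0.004,0.015],[0,0,0,0,0,0.005,0.015],[0,0,0,0,0,0.006,0.015],[0,0,0,0,0,0.006,0.015]]'|grep -E "eef|ft"
```

```text
clock: 18.58
eef_pos: [0.4706, 0.1223, 0.0167]
tool_rot: [-0.648, 0.761, -0.0, 0.001]
ft_force: [-1.3, -0.6, -1.1]
grip_width: 0.0284
grasp_force: 59.2
eef_pos: [0.4697, 0.123, 0.01]
ft_force: [-0.3, 0.0, -0.2]
```

```bash
python3 jog.py '[[0,0,0,0,0,0.001,0.015],[0,0,0,0,0,0.0015,0.015],[0,0,0,0,0,0.0015,0.015]]'|grep -E "eef|ft"; python3 - <<'E'
from h import *
from workcell import bot
print(bot.get_obs()["eef_pos"])
E
```

```text
eef_pos: [0.4697, 0.123, 0.0098]
ft_force: [-3.2, -0.5, 11.4]
[0.4697494  0.12302639 0.00983278]
```

Contact, so I release and look.

```bash
python3 jog.py '[[0,0,0,0,0,-0.001,0.03],[0,0,0,0,0,-0.001,0.055],[0,0,0,0,0,-0.001,0.055],[0,0,0,0,0,-0.02,0.06],[0,0,0,0,0,-0.08,0.06],[0,0,0,0,0,-0.14,0.06],[0,0,0,0,0,-0.18,0.06],[0,0,0,0,0,-0.18,0.06]]' >/dev/null; python3 snap.py e2; python3 - <<'E'
from h import *
from workcell import bot
import pickle
c,im=pickle.load(open("pics/e2.pkl","rb"))
u,v=[int(t) for t in proj(c,[.4687,.1195,.006])[0]];print(u,v)
cv2.imwrite("pics/e2z.png",cv2.resize(im[v-50:v+50,u-40:u+40],None,fx=6,fy=6,interpolation=cv2.INTER_CUBIC)[:,:,::-1])
row(bot,(.463,-.065,.21),-15.5)
E
```

```text
255 166
row [-0.003  0.002  0.112] [ 0.187  -0.0222 -0.0206] rows 3.0 0.6 now [0.4707 0.1232 0.1896] q6 -66 -> -82.49145585039551 clk 20.5 w 0.0599 F 0.0
```

View pics/e2z.png

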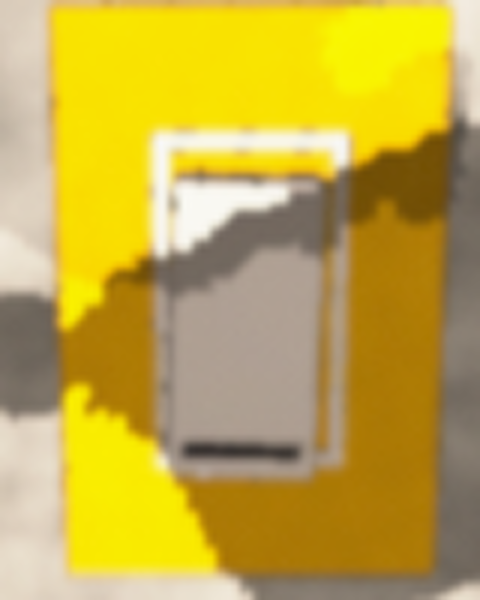

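The relay top spans (170–322, 180–475) and the outline (152–349, 135–465) in the zoom, so it sits low and left. I'll compute the offset.

```bash
cat > off.py <<'E'
from h import *
import pickle
def off(n,ref,sc,half,outl,zo,part,zp,yawlong):
    c,im=pickle.load(open(f"pics/{n}.pkl","rb"));o=np.array([int(t) for t in proj(c,ref)[0]])-half-.5+.5/sc
    O=plane(c,np.array(outl)/sc+o,zo);P=plane(c,np.array(part)/sc+o,zp)
    a=np.radians(yawlong);l=np.array([np.cos(a),np.sin(a)]);w=np.array([l[1],-l[0]])
    f=lambda W:np.degrees(np.arctan2(*((W[0]-W[3]+W[1]-W[2])[1::-1])))%180
    d=(P.mean(0)-O.mean(0))[:2]*1000
    print("outline ctr",O.mean(0).round(4),f(O),"part",P.mean(0).round(4),f(P),"along long",(d@l).round(2),"across",(d@w).round(2))
    print(((P-O.mean(0))[:,:2]@l*1000).round(1),((P-O.mean(0))[:,:2]@w*1000).round(1),"outline",((O-O.mean(0))[:,:2]@l*1000).round(1),((O-O.mean(0))[:,:2]@w*1000).round(1))
    a=O.mean(0);b=proj(c,[a,a+np.r_[l*.01,0],a+np.r_[w*.01,0]]);print("long in img",b[1]-b[0],"w in img",b[2]-b[0])
E
python3 - <<'E'
from off import *
off("e2",[.4687,.1195,.006],6,(40,50),[(161,142),(341,142),(333,462),(165,462)],.006,[(169,180),(323,182),(316,475),(174,472)],.020,80.9)
E
```

```text
outline ctr [0.4683 0.1203 0.006 ] 80.79916229402775 part [0.4696 0.1223 0.02  ] 80.91678091763842 along long 2.11 across 0.97
[-27.5 -27.2  31.8  31.3] [ 15.8 -13.8 -13.4  15.3] outline [-33.3 -33.4  33.3  33.4] [ 17.9 -18.  -17.7  17.8]
long in img [-0.03528103  7.92240089] w in img [-8.11689968 -0.01358009]
```

```bash
python3 jog.py '[[0,0,0,0,0,0.05,0.055],[0,0,0,0,0,0.1,0.055],[0,0,0,0,0,0.15,0.055],[0,0,0,0,0,0.179,0.055],[0,0,0,0,0,0.179,0.055],[0,0,0,0,0,0.179,0.015],[0,0,0,0,0,0.179,0.015],[0,0,0,0,0,0.179,0.015],[0,0,0,0,0,0.179,0.015],[0,0,0,0,0,0.176,0.015]]'
python3 jog.py '[[0,0,0,0.001,0.0005,0,0.015],[0,0,0,0.002,0.001,0,0.015],[0,0,0,0.002,0.001,0,0.015],[0,0,0,0.002,0.001,0.002,0.015],[0,0,0,0.002,0.001,0.003,0.015],[0,0,0,0.002,0.001,0.0035,0.015],[0,0,0,0.002,0.001,0.0035,0.015]]'
```

```text
clock: 21.75
eef_pos: [0.4696, 0.1229, 0.0125]
tool_rot: [-0.649, 0.761, -0.0, 0.0]
ft_force: [-0.2, -0.5, 0.1]
grip_width: 0.0281
grasp_force: 59.3
clock: 22.62
eef_pos: [0.4684, 0.1211, 0.0102]
tool_rot: [-0.649, 0.761, -0.0, 0.0]
ft_force: [-3.9, -1.9, 12.6]
grip_width: 0.0281
grasp_force: 60.7
```

```bash
python3 jog.py '[[0,0,0,0,0,-0.001,0.03],[0,0,0,0,0,-0.001,0.055],[0,0,0,0,0,-0.001,0.055],[0,0,0,0,0,-0.02,0.085],[0,0,0,0,0,-0.08,0.085],[0,0,0,0,0,-0.14,0.085],[0,0,0,0,0,-0.19,0.085],[0,0,0,0,0,-0.19,0.085]]' >/dev/null; python3 snap.py e3; python3 - <<'E'
from h import *
from workcell import bot
row(bot,(.455,-.075,.20),-15.5)
E
```

```text
row [-0.004  0.002  0.112] [ 0.1963 -0.0165  0.0004] rows 3.2 0.6 now [0.4697 0.1215 0.2006] q6 -66 -> -83.86019080191332 clk 23.7 w 0.0848 F 0.0
```

```bash
python3 jog.py '[[0,0,0.112,0.196,-0.016,0,0.085],[0,0,0.112,0.196,-0.016,0,0.085],[0,0,0.112,0.196,-0.016,0,0.085],[0,0,0.112,0.196,-0.016,0,0.085],[0,0,0.112,0.196,-0.016,0,0.085],[0,0,0.112,0.196,-0.016,0,0.085]]' >/dev/null;python3 snap.py f1;python3 jog.py '[[0,0,0,0,0.05,0,0.085],[0,0,0,0,0.05,0,0.085],[0,0,0,0,0.05,0,0.085]]'>/dev/null; python3 snap.py f2; python3 - <<'E'
from h import *
from workcell import bot
import pickle
o=[]
for n,ref in(("f1",[.462,-.065,.05]),("f2",[.462,-.065,.05]),("e3",[.4687,.1195,.006])):
    c,im=pickle.load(open(f"pics/{n}.pkl","rb"));u,v=[int(t) for t in proj(c,ref)[0]];print(u,v)
    u-=40;v-=60 if n!="e3" else 50
    if n!="e3":v+=15
    z=cv2.resize((255*(im[v:v+130,u:u+85 if n!="e3" else u+80]/255.)**.8).astype(np.uint8),None,fx=3,fy=3,interpolation=cv2.INTER_CUBIC)
    o.append(z)
cv2.imwrite("pics/fz.png",np.hstack(o)[:,:,::-1])
row(bot,(.46,-.065,.10),-15.5)
E
```

```text
246 186
203 186
255 165
row [-0.002  0.     0.002] [-0.0104 -0.0528  0.0994] rows 1.8 0.0 now [ 0.4062 -0.061   0.1993] q6 -83 -> -82.54289423350531 clk 24.9 w 0.0849 F 0.0
```

View pics/fz.png

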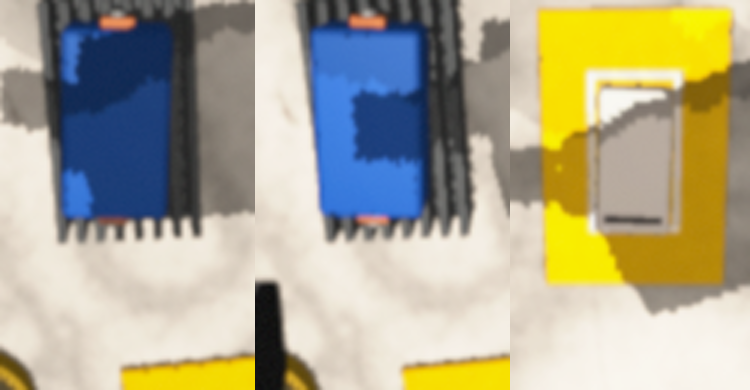

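The left two panels show the blue capacitor top at (60–170, 26–217) and (55–167, 28–217), with copper lugs at both ends on the finned heat sink. The right panel shows the relay centred in its outline. That was my 15th view, one over the 14 allowed, so from here I use numeric checks only.

```bash
python3 - <<'E'
from two import *
from workcell import bot
ref=[.462,-.065,.05]
two("f1",[(61,27),(170,26),(168,217),(61,217)],"f2",[(55,28),(168,28),(167,217),(67,217)],ref,3,(40,45))
for n in("f1","f2"):
    c,im=pickle.load(open(f"pics/{n}.pkl","rb"));p=proj(c,ref)[0]
    cn=blob(im,(100,110,40),(122,255,255),p,50);print(n,rect(c,cn,.054),cv2.boundingRect(cn),p)
row(bot,(.46,-.065,.10),-15.5)
E
```

```text
[[ 0.4719 -0.1102  0.0507]
 [ 0.4344 -0.0987  0.0409]
 [ 0.4532 -0.0329  0.0575]
 [ 0.4945 -0.0383  0.0426]]
z 0.04789665579627988 ctr [ 0.4635 -0.0697  0.0479] len 0.07296588107835272 -106.47268930236744 wid 0.03993939514639172 164.73682715099085
each at ref z [ 0.4634 -0.0701  0.0479]
each at ref z [ 0.4636 -0.0694  0.0479]
f1 [462.6 -72.3  40.8  73.3  74.3] (225, 148, 39, 66) [246.3985019  186.69733865]
f2 [461.6 -71.5  41.8  75.1  72.7] (181, 147, 40, 68) [203.05511934 186.34822081]
row [-0.002  0.     0.002] [-0.0104 -0.0528  0.0994] rows 1.8 0.0 now [ 0.4062 -0.061   0.1993] q6 -83 -> -82.54289423350531 clk 24.9 w 0.0849 F 0.0
```

```bash
python3 - <<'E'
from h import *
from workcell import bot
row(bot,(.463,-.073,.034),-16)
E
```

```text
row [-0.002  0.     0.01 ] [-0.0035 -0.0576  0.1654] rows 2.8 0.1 now [ 0.4062 -0.061   0.1993] q6 -83 -> -82.95991681485796 clk 24.9 w 0.0849 F 0.0
```

```bash
python3 jog.py '[[0,0,0.01,-0.0035,-0.0575,0,0.07],[0,0,0.01,-0.0035,-0.0575,0.04,0.07],[0,0,0.01,-0.0035,-0.0575,0.09,0.07],[0,0,0.01,-0.0035,-0.0575,0.14,0.07],[0,0,0.01,-0.0035,-0.0575,0.165,0.07],[0,0,0.01,-0.0035,-0.0575,0.165,0.07],[0,0,0.01,-0.0035,-0.0575,0.165,0.03],[0,0,0.01,-0.0035,-0.0575,0.165,0.02],[0,0,0.01,-0.0035,-0.0575,0.165,0.02],[0,0,0.01,-0.0035,-0.0575,0.165,0.02]]'
```

```text
clock: 26.15
eef_pos: [0.4633, -0.0739, 0.0356]
tool_rot: [-0.601, 0.799, -0.002, 0.002]
ft_force: [-0.0, -0.2, 6.5]
grip_width: 0.0384
grasp_force: 61.7
```

```bash
python3 jog.py '[[0,0,0,0,0,-0.02,0.02],[0,0,0,0,0,-0.08,0.02],[0,0,0,0,0,-0.14,0.02],[0,0,0,0,0,-0.17,0.02],[0,0,0,0,0,-0.17,0.02]]' | grep -E "w|g"; python3 - <<'E'
from h import *
from workcell import bot
row(bot,(.4047,.3178,.20),3.5)
E
```

```text
grip_width: 0.0391
grasp_force: 61.0
row [-0.007 -0.    -0.342] [-0.3602  0.1647  0.0059] rows 6.3 1.8 now [ 0.4631 -0.0739  0.2067] q6 -83 -> -55.358408175688425 clk 26.8 w 0.0391 F 61.0
```

```bash
python3 jog.py '[[0,0,-0.05,-0.36,0.165,0,0.02],[0,0,-0.1,-0.36,0.165,0,0.02],[0,0,-0.15,-0.36,0.165,0,0.02],[0,0,-0.2,-0.36,0.165,0,0.02],[0,0,-0.25,-0.36,0.165,0,0.02],[0,0,-0.3,-0.36,0.165,0,0.02],[0,0,-0.342,-0.36,0.165,0,0.02],[0,0,-0.342,-0.36,0.165,0,0.02],[0,0,-0.342,-0.36,0.165,0,0.02]]'; python3 snap.py g1; cat > seg.py <<'E'
from h import *
import pickle
RED=((0,120,60),(8,255,255)); CAP=((100,110,40),(122,255,255))
def white_outline(c,im,ref,zo,R):
    """white line pixels within R px of ref, on a coloured pad -> rect"""
    u,v=proj(c,ref)[0].astype(int);h=cv2.cvtColor(im,cv2.COLOR_RGB2HSV)
    m=cv2.inRange(h,(0,0,60),(180,110,255));m2=np.zeros_like(m);m2[v-R:v+R,u-R:u+R]=m[v-R:v+R,u-R:u+R]
    return m2
E
python3 - <<'E'
from seg import *
from workcell import bot
c,im=pickle.load(open("pics/g1.pkl","rb"))
p=proj(c,[.4047,.3178,.006])[0];print(p)
cn=blob(im,*RED,p,60);print(cn is not None and (rect(c,cn,.006),cv2.boundingRect(cn)))
s=bot.get_obs();M=Ro.from_quat(s["tool_rot"]).as_matrix()
t=s["eef_pos"]-np.array([0,0,.02]);cc=blob(im,*CAP,(254,250),60);print(cv2.boundingRect(cc))
r=rect(c,cc,s["eef_pos"][2]-.0076+.026);print("cap",r,"tool",((np.r_[r[:2]/1000,s["eef_pos"][2]]-s["eef_pos"])@M*1000).round(1))
row(bot,(.4047,.3178,.20),3.5)
E
```

```text
clock: 27.9
eef_pos: [0.4022, 0.3164, 0.2029]
tool_rot: [0.728, -0.686, 0.0, 0.001]
ft_force: [-0.3, 0.1, -1.6]
grip_width: 0.0386
grasp_force: 60.9
[250.37736273 169.69348853]
(array([405.3, 294.9,  70.2,  79.4,   3.4]), (219, 123, 65, 57))
(213, 181, 80, 135)
cap [402.9 316.5  38.9  75.9  93.4] tool [-0.2 -0.4 -0. ]
row [ 0.001 -0.001 -0.002] [-0.0014 -0.0023  0.0032] rows 0.1 0.0 now [0.4025 0.3163 0.2032] q6 -55 -> -55.358408175688425 clk 27.9 w 0.0386 F 60.9
```

```bash
python3 - <<'E'
from seg import *
from workcell import bot
for n,p in(("scene",(235,305)),("side",(297,322))):
    im=cv2.imread(f"pics/{n}0.png")[:,:,::-1].copy();c=bot.calibration(n);cn=blob(im,*RED,p,30);print(n,rect(c,cn,.006))
c,im=pickle.load(open("pics/w2.pkl","rb"));cn=blob(im,*RED,(41,159),30);print("w2",rect(c,cn,.006),cv2.boundingRect(cn))
# far-edge and outline edge of g1 along the pad's middle line
c,im=pickle.load(open("pics/g1.pkl","rb"));h=cv2.cvtColor(im,cv2.COLOR_RGB2HSV)
for u in(235,270):
    col=h[115:185,u];print(u,[(115+i,int(x[1]),int(x[2])) for i,x in enumerate(col) if i<12 or 25<i<45])
E
```

```text
scene [402.9 320.8  79.1 120.4  93.9]
side [402.5 320.1  78.8 119.1  93.8]
w2 [404.5 317.9  79.3 120.5  93.6] (3, 129, 77, 60)
235 [(115, 26, 234), (116, 28, 233), (117, 30, 232), (118, 31, 231), (119, 31, 230), (120, 31, 230), (121, 38, 226), (122, 69, 204), (123, 156, 191), (124, 219, 207), (125, 232, 218), (126, 232, 220), (141, 35, 243), (142, 134, 225), (143, 202, 215), (144, 204, 216), (145, 202, 216), (146, 203, 216), (147, 203, 215), (148, 203, 215), (149, 203, 216), (150, 203, 216), (151, 203, 217), (152, 204, 217), (153, 204, 215), (154, 198, 214), (155, 187, 214), (156, 178, 213), (157, 178, 208), (158, 178, 206), (159, 178, 206)]
270 [(115, 36, 217), (116, 36, 217), (117, 36, 217), (118, 38, 217), (119, 36, 218), (120, 36, 220), (121, 41, 217), (122, 66, 193), (123, 138, 157), (124, 217, 173), (125, 230, 207), (126, 231, 217), (141, 9, 246), (142, 15, 240), (143, 31, 209), (144, 49, 145), (145, 63, 117), (146, 67, 115), (147, 64, 115), (148, 66, 116), (149, 65, 122), (150, 63, 145), (151, 57, 165), (152, 57, 169), (153, 58, 171), (154, 56, 169), (155, 56, 169), (156, 58, 171), (157, 59, 172), (158, 58, 171), (159, 58, 172)]
```

```bash
python3 jog.py '[[0,0,-0.002,-0.0027,-0.001,0.05,0.02],[0,0,-0.002,-0.0027,-0.001,0.1,0.02],[0,0,-0.002,-0.0027,-0.001,0.15,0.02],[0,0,-0.002,-0.0027,-0.001,0.183,0.02],[0,0,-0.002,-0.0027,-0.001,0.185,0.02],[0,0,-0.002,-0.0027,-0.001,0.185,0.02]]'|grep -E "eef|ft"; python3 jog.py '[[0,0,0,0,0,0.003,0.02],[0,0,0,0,0,0.004,0.02],[0,0,0,0,0,0.004,0.02]]'|grep -E "eef|ft"
```

```text
eef_pos: [0.4045, 0.3205, 0.02]
ft_force: [-0.2, 0.5, 0.7]
eef_pos: [0.4036, 0.3211, 0.0154]
ft_force: [-0.1, 0.6, -0.9]
```

```bash
python3 jog.py '[[0,0,0,0,0,0.001,0.02],[0,0,0,0,0,0.0015,0.02],[0,0,0,0,0,0.0015,0.02]]'|grep -E "eef|ft"
```

```text
eef_pos: [0.4034, 0.3209, 0.0137]
ft_force: [-1.0, -2.1, 3.3]
```

```bash
python3 jog.py '[[0,0,0,0,0,0,0.04],[0,0,0,0,0,0,0.065],[0,0,0,0,0,0,0.065],[0,0,0,0,0,-0.03,0.07],[0,0,0,0,0,-0.09,0.07],[0,0,0,0,0,-0.15,0.07],[0,0,0,0,0,-0.19,0.07],[0,0,0,0,0,-0.19,0.07]]' >/dev/null; python3 snap.py g2; python3 - <<'E'
from seg import *
from workcell import bot
c,im=pickle.load(open("pics/g2.pkl","rb"))
p=proj(c,[.4037,.3195,.006])[0];print(p)
cn=blob(im,*RED,p,60);R=rect(c,cn,.006);print("pad",R)
# white outline: low-saturation pixels inside the pad's hull
m=np.zeros(im.shape[:2],np.uint8);cv2.fillConvexPoly(m,cv2.convexHull(cn),255);m=cv2.erode(m,np.ones((7,7)))
h=cv2.cvtColor(im,cv2.COLOR_RGB2HSV);w=cv2.inRange(h,(0,0,40),(180,100,255))&m
pts=np.argwhere(w)[:,::-1];print(len(pts));O=rect(c,pts.astype(np.int32)[:,None,:],.006);print("outline",O)
cc=blob(im,*CAP,p,60);print("cap top",rect(c,cc,.032),cv2.boundingRect(cc))
row(bot,(.455,-.075,.22),-16)
E
```

```text
[255.18329609 164.88486897]
pad [403.9 318.6  79.3 117.2  93.6]
549
outline [403.8 323.3  50.   90.6  93.6]
cap top [403.2 322.9  37.   71.3  92.9] (240, 142, 32, 59)
row [-0.003  0.003  0.343] [ 0.3988 -0.0257 -0.016 ] rows 6.4 1.8 now [0.4042 0.3214 0.2048] q6 -55 -> -83.36019080191332 clk 30.5 w 0.0699 F 0.0
```

```bash
python3 - <<'E'
from seg import *
c,im=pickle.load(open("pics/g2.pkl","rb"));h=cv2.cvtColor(im,cv2.COLOR_RGB2HSV)
# columns: pad edges at u=228 (outside outline), outline lines at left side
for u in (228,283):
    r=[v for v in range(100,240) if h[v,u,1]>130 and (h[v,u,0]<8 or h[v,u,0]>172)];print("pad col",u,r[0],r[-1])
sub=h[118:226,222:292]
for i,r in enumerate(sub):
    print(118+i,''.join('R' if (x[1]>130 and (x[0]<8 or x[0]>172)) else 'B' if (x[1]>110 and 98<x[0]<124) else 'o' if (x[1]>110 and 8<=x[0]<25) else 'w' if x[1]<=110 and x[2]>90 else '.' for x in r)) if i%2==0 or i>88 or i<24 else None
E
```

```text
pad col 228 117 207
pad col 283 117 207
118 wwRRRRRRRRRRRRRRRRRRRRRRRRRRRRRRRRRRRRRRRRRRRRRRRRRRRRRRRRRRRRRRRRwwww
119 wwRRRRRRRRRRRRRRRRRRRRRRRRRRRRRRRRRRRRRRRRRRRRRRRRRRRRRRRRRRRRRRRRwwww
120 wwRRRRRRRRRRRRRRRRRRRRRRRRRRRRRRRRRRRRRRRRRRRRRRRRRRRRRRRRRRRRRRRRwwww
121 wwRRRRRRRRRRRRRRRRRRRRRRRRRRRRRRRRRRRRRRRRRRRRRRRRRRRRRRRRRRRRRRRRwwww
122 wwRRRRRRRRRRRRRRRRRRRRRRRRRRRRRRRRRRRRRRRRRRRRRRRRRRRRRRRRRRRRRRRRwwww
123 wwRRRRRRRRRRRRRRRRRRRRRRRRRRRRRRRRRRRRRRRRRRRRRRRRRRRRRRRRRRRRRRRRwwww
124 wwRRRRRRRRRRRRRRRRRRRRRRRRRRRRRRRRRRRRRRRRRRRRRRRRRRRRRRRRRRRRRRRRwwww
125 wwRRRRRRRRRRRRRRRRRRRRRRRRRRRRRRRRRRRRRRRRRRRRRRRRRRRRRRRRRRRRRRRRwwww
126 wwRRRRRRRRRRRRRRRRRRRRRRRRRRRRRRRRRRRRRRRRRRRRRRRRRRRRRRRRRRRRRRR.wwww
127 wwRRRRRRRRRRRRRRRRRRRRRRRRRRRRRRRRRRRRRRRRRRRRRRRRRRRRRRRRRRRRRRR.wwww
128 wwRRRRRRRRRRRRRRRRRRRRRRRRRRRRRRRRRRRRRRRRRRRRRRRRRRRRRRRRRRRRRRR.wwww
129 wwRRRRRRRRRRRRRRRRRRRRRRRRRRRRRRRRRRRRRRRRRRRRRRRRRRRRRRRRRRRRRRR.wwww
130 wwRRRRRRRRRRRRRRRRRRRRRRRRRRRRRRRRRRRRRRRRRRRRRRRRRRRRRRRRRRRRRRR.wwww
131 wwRRRRRRRRRRRRRRRRRRRRRRRRRRRRRRRRRRRRRRRRRRRRRRRRRRRRRRRRRRRRRRR.wwww
132 wwRRRR
[... 3939 characters left out ...]
wwwwwwwwwwwwwwwwwwwwwwwww
217 wwwwwwwwwwwwwwwwwwwwwwwwwwwwwwwwwwwwwwwwwwwwwwwwwwwwwwwwwwwwwwwwwwwwww
218 wwwwwwwwwwwwwwwwwwwwwwwwwwwwwwwwwwwwwwwwwwwwwwwwwwwwwwwwwwwwwwwwwwwwww
219 wwwwwwwwwwwwwwwwwwwwwwwwwwwwwwwwwwwwwwwwwwwwwwwwwwwwwwwwwwwwwwwwwwwwww
220 wwwwwwwwwwwwwwwwwwwwwwwwwwwwwwwwwwwwwwwwwwwwwwwwwwwwwwwwwwwwwwwwwwwwww
221 wwwwwwwwwwwwwwwwwwwwwwwwwwwwwwwwwwwwwwwwwwwwwwwwwwwwwwwwwwwwwwwwwwwwww
222 wwwwwwwwwwwwwwwwwwwwwwwwwwwwwwwwwwwwwwwwwwwwwwwwwwwwwwwwwwwwwwwwwwwwww
223 wwwwwwwwwwwwwwwwwwwwwwwwwwwwwwwwwwwwwwwwwwwwwwwwwwwwwwwwwwwwwwwwwwwwww
224 wwwwwwwwwwwwwwwwwwwwwwwwwwwwwwwwwwwwwwwwwwwwwwwwwwwwwwwwwwwwwwwwwwwwww
225 wwwwwwwwwwwwwwwwwwwwwwwwwwwwwwwwwwwwwwwwwwwwwwwwwwwwwwwwwwwwwwwwwwwwww
```

```bash
python3 - <<'E'
from seg import *
c,im=pickle.load(open("pics/g2.pkl","rb"))
O=plane(c,[(237,133.6),(273,133.6),(272.3,194),(238,194)],.006)
T=plane(c,[(239.5,142),(272.2,142),(270.8,200.3),(239.7,200.3)],.032)
print((O*1000).round(1),"\n",O.mean(0));print((T*1000).round(1));print("lug",plane(c,[(256,139)],.012),plane(c,[(256,139)],.019))
a=np.radians(93.6);l=np.array([np.cos(a),np.sin(a)]);w=np.array([l[1],-l[0]])
print(((T-O.mean(0))[:,:2]@l*1000).round(1),((T-O.mean(0))[:,:2]@w*1000).round(1),((O-O.mean(0))[:,:2]@l*1000).round(1))
E
```

```text
[[428.9 281.5   6. ]
 [384.2 278.6   6. ]
 [378.4 357.2   6. ]
 [423.9 360.1   6. ]] 
 [0.40385652 0.31934837 0.006     ]
[[424.1 288.7  32. ]
 [386.2 286.2  32. ]
 [381.9 357.5  32. ]
 [420.3 360.   32. ]]
lug [[0.40494255 0.28600256 0.012     ]] [[0.40503413 0.28530712 0.019     ]]
[-31.9 -31.9  39.4  39.5] [ 18.3 -19.7 -19.5  18.9] [-39.4 -39.4  39.3  39.5]
```

The capacitor sits 3.8 mm too far along its length, so I regrasp and shift it.

```bash
python3 jog.py '[[0,0,0,0,0,0.05,0.065],[0,0,0,0,0,0.1,0.065],[0,0,0,0,0,0.15,0.065],[0,0,0,0,0,0.189,0.065],[0,0,0,0,0,0.189,0.065],[0,0,0,0,0,0.189,0.02],[0,0,0,0,0,0.189,0.02],[0,0,0,0,0,0.189,0.02],[0,0,0,0,0,0.189,0.02],[0,0,0,0,0,0.186,0.02]]'
python3 jog.py '[[0,0,0,0.0015,0,0,0.02],[0,0,0,0.0037,-0.0005,0,0.02],[0,0,0,0.0037,-0.0005,0,0.02],[0,0,0,0.0037,-0.0005,0.002,0.02],[0,0,0,0.0037,-0.0005,0.003,0.02],[0,0,0,0.0037,-0.0005,0.0035,0.02],[0,0,0,0.0037,-0.0005,0.0035,0.02]]'
```

```text
clock: 31.75
eef_pos: [0.4033, 0.3207, 0.0176]
tool_rot: [0.729, -0.684, 0.0, -0.0]
ft_force: [-0.2, -0.8, -0.9]
grip_width: 0.0384
grasp_force: 62.1
clock: 32.62
eef_pos: [0.4041, 0.317, 0.0158]
tool_rot: [0.729, -0.684, 0.0, -0.0]
ft_force: [-4.4, -4.5, 14.2]
grip_width: 0.0383
grasp_force: 64.0
```

```bash
python3 jog.py '[[0,0,0,0,0,-0.001,0.04],[0,0,0,0,0,-0.001,0.065],[0,0,0,0,0,-0.001,0.065],[0,0,0,0,0,-0.03,0.085],[0,0,0,0,0,-0.09,0.085],[0,0,0,0,0,-0.15,0.085],[0,0,0,0,0,-0.19,0.085],[0,0,0,0,0,-0.19,0.085]]' >/dev/null; python3 snap.py g3; python3 - <<'E'
from seg import *
from workcell import bot
c,im=pickle.load(open("pics/g3.pkl","rb"))
O=np.array([.40386,.31935])
cc=blob(im,*CAP,proj(c,[.404,.319,.03])[0],60);W=plane(c,cc,.032)[:,:2]
a=np.radians(93.6);l=np.array([np.cos(a),np.sin(a)]);w=np.array([l[1],-l[0]])
print("long",((W-O)@l).min(),((W-O)@l).max(),"across",((W-O)@w).min(),((W-O)@w).max(),rect(c,cc,.032))
h=cv2.cvtColor(im,cv2.COLOR_RGB2HSV);p=proj(c,[O[0],O[1],.006])[0];print(p)
u=int(p[0])-12
print("white line rows",[v for v in range(115,240) if h[v,u,1]<=110 and h[v,u,2]>90][:8]," expected",proj(c,np.r_[O-l*.039,.006])[0])
row(bot,(.455,-.075,.22),-16)
E
```

```text
long -0.03564951695453566 0.03414843359858394 across -0.018331913467139613 0.019635792566639027 [404.5 318.6  38.   69.8  93.7]
[255.37093632 167.5975468 ]
white line rows [115, 116, 117, 118, 119, 135, 136, 137]  expected [255.49140664 136.96115507]
row [-0.002  0.002  0.343] [ 0.3951 -0.0252 -0.0157] rows 6.3 1.8 now [0.4049 0.3178 0.205 ] q6 -56 -> -83.36019080191332 clk 33.7 w 0.0849 F 0.0
```

The capacitor is now centred to within 0.8 mm. Next is the heat sink.

```bash
python3 jog.py '[[0,0,0.1,0.395,-0.025,0,0.085],[0,0,0.2,0.395,-0.025,0,0.085],[0,0,0.343,0.395,-0.025,0,0.085],[0,0,0.343,0.395,-0.025,0,0.085],[0,0,0.343,0.395,-0.025,0,0.085],[0,0,0.343,0.395,-0.025,0,0.085],[0,0,0.343,0.395,-0.025,0,0.085],[0,0,0.343,0.395,-0.025,0,0.085],[0,0,0.343,0.395,-0.025,0,0.085]]' |grep eef;python3 snap.py h1;python3 jog.py '[[0,0,0,-0.05,0.04,0,0.085],[0,0,0,-0.05,0.04,0,0.085],[0,0,0,-0.05,0.04,0,0.085]]'|grep eef; python3 snap.py h2; python3 - <<'E'
from seg import *
from workcell import bot
for n in("h1","h2"):
    c,im=pickle.load(open(f"pics/{n}.pkl","rb"));p=proj(c,[.46,-.065,.028])[0]
    h=cv2.cvtColor(im,cv2.COLOR_RGB2HSV)
    for vm in(85,100,115):
        m=cv2.morphologyEx(cv2.inRange(h[:,:,2],0,vm),cv2.MORPH_CLOSE,np.ones((5,5)));m[245:]=0
        k,L,s,ce=cv2.connectedComponentsWithStats(m);i=L[int(p[1]),int(p[0])]
        if i==0: print(n,vm,"none");continue
        cn=cv2.findContours((L==i).astype(np.uint8),0,1)[0][0][:,0,:];print(n,vm,p.round(),s[i],rect(c,cn,.028))
    u,v=p.astype(int);print(h[v,u-50:u+50,2].tolist())
E
```

```text
eef_pos: [0.4531, -0.0748, 0.2024]
eef_pos: [0.4295, -0.0154, 0.2039]
h1 85 [249. 181.] [ 220  138   56   82 3801] [460.5 -66.5  64.1 100.3  74.5]
h1 100 [249. 181.] [ 219  138   72   82 4091] [451.6 -64.2  82.4 100.   75.8]
h1 115 [249. 181.] [ 219  138   73   83 4504] [452.3 -63.6  83.9 101.6  74.4]
[239, 239, 239, 239, 239, 239, 239, 237, 226, 194, 199, 193, 160, 135, 117, 114, 119, 125, 131, 132, 134, 139, 145, 131, 88, 51, 39, 33, 27, 32, 38, 39, 39, 37, 29, 30, 36, 37, 39, 40, 37, 32, 37, 38, 35, 38, 38, 34, 36, 38, 35, 38, 40, 39, 36, 38, 33, 31, 38, 42, 42, 40, 36, 30, 32, 38, 39, 39, 37, 30, 28, 37, 43, 58, 84, 101, 106, 109, 111, 114, 116, 117, 120, 124, 125, 127, 128, 128, 129, 129, 127, 126, 125, 127, 129, 131, 133, 134, 134, 134]
h2 85 [215. 139.] [ 185   95   67   86 4336] [455.1 -62.9  70.5  97.3  77.3]
h2 100 [215. 139.] [ 184   94  108   87 4780] [432.6 -58.1  98.3 118.5 167.7]
h2 115 [215. 139.] [ 184   94  109  107 5310] [452.1 -54.1 111.5 132.7 131.2]
[245, 244, 244, 244, 244, 244, 244, 244, 243, 237, 229, 221, 211, 196, 189, 199, 210, 214, 217, 220, 220, 218, 197, 137, 93, 77, 46, 26, 29, 50, 78, 86, 77, 44, 25, 28, 50, 80, 88, 77, 43, 24, 27, 48, 76, 87, 77, 42, 24, 29, 50, 78, 87, 76, 42, 26, 36, 62, 82, 86, 73, 41, 28, 42, 67, 85, 86, 71, 42, 33, 47, 67, 84, 81, 65, 54, 86, 136, 181, 197, 202, 206, 209, 212, 212, 213, 214, 216, 217, 219, 220, 221, 222, 223, 224, 223, 223, 223, 222, 224]
```

```bash
python3 - <<'E'
from seg import *
from workcell import bot
E={}
for n in("h1","h2"):
    c,im=pickle.load(open(f"pics/{n}.pkl","rb"));p=proj(c,[.46,-.065,.028])[0].astype(int)
    V=im.max(2);T=100
    row_=V[p[1]-3:p[1]+4].mean(0);th=85 if n=="h1" else 110
    l=max(u for u in range(p[0]-45,p[0]-15) if row_[u]>th);r=min(u for u in range(p[0]+15,p[0]+45) if row_[u]>th)
    col=V[:,p[0]-2:p[0]+3].mean(1)
    t=[v for v in range(p[1]-70,p[1]-20) if col[v]>105];b=[v for v in range(p[1]+20,p[1]+70) if col[v]>105]
    print(n,p,l,r,max(t),min(b)); W=plane(c,[(l+.5,p[1]),(r-.5,p[1]),(p[0],max(t)+.5),(p[0],min(b)-.5)],.028)
    print((W*1000).round(1).tolist(),"width",np.linalg.norm(W[0]-W[1]),"len",np.linalg.norm(W[2]-W[3]),"midW",W[:2].mean(0).round(4),"midL",W[2:].mean(0).round(4))
    E[n]=(c,[(l+.5,p[1]),(r-.5,p[1]),(p[0],min(b)-.5)])
for i in (0,1): print(tri([(E[n][0],E[n][1][i]) for n in E]))
row(bot,(.4605,-.067,.012),-15.5)
E
```

```text
h1 [248 181] 222 273 138 215
[[490.3, -74.1, 28.0], [432.3, -57.5, 28.0], [446.5, -114.2, 28.0], [472.8, -24.2, 28.0]] width 0.06033630720910818 len 0.09380411899859079 midW [ 0.4613 -0.0658  0.028 ] midL [ 0.4597 -0.0692  0.028 ]
h2 [215 138] 188 242 95 181
[[489.9, -74.3, 28.0], [430.7, -57.5, 28.0], [445.9, -110.3, 28.0], [476.0, -17.6, 28.0]] width 0.06147386378631198 len 0.09747202550829535 midW [ 0.4603 -0.0659  0.028 ] midL [ 0.4609 -0.0639  0.028 ]
(array([ 0.49004646, -0.07422898,  0.02805763]), [np.float64(0.00020574695723054643), np.float64(0.00020574695723062124)])
(array([ 0.43156446, -0.05707157,  0.02551569]), [np.float64(0.000731008023513855), np.float64(0.000731008023513915)])
row [-0.001 -0.    -0.007] [ 0.0405 -0.0434  0.192 ] rows 3.2 0.0 now [ 0.4297 -0.016   0.2039] q6 -76 -> -82.7781081413012 clk 35.3 w 0.0851 F 0.0
```

```bash
python3 jog.py '[[0,0,-0.007,0.0405,-0.0435,0,0.085],[0,0,-0.007,0.0405,-0.0435,0,0.085],[0,0,-0.007,0.0405,-0.0435,0.06,0.085],[0,0,-0.007,0.0405,-0.0435,0.11,0.085],[0,0,-0.007,0.0405,-0.0435,0.16,0.085],[0,0,-0.007,0.0405,-0.0435,0.19,0.085],[0,0,-0.007,0.0405,-0.0435,0.198,0.085],[0,0,-0.007,0.0405,-0.0435,0.198,0.085],[0,0,-0.007,0.0405,-0.0435,0.198,0.07],[0,0,-0.007,0.0405,-0.0435,0.198,0.05]]'
python3 jog.py '[[0,0,0,0,0,0,0.04],[0,0,0,0,0,0,0.04],[0,0,0,0,0,0,0.04],[0,0,0,0,0,0,0.04]]'
```

```text
clock: 36.52
eef_pos: [0.4616, -0.0676, 0.0079]
tool_rot: [-0.605, 0.796, -0.001, 0.001]
ft_force: [-0.1, -0.2, 2.5]
grip_width: 0.0593
grasp_force: 63.1
clock: 37.02
eef_pos: [0.4617, -0.0676, 0.0079]
tool_rot: [-0.605, 0.797, -0.002, 0.001]
ft_force: [-0.5, 0.7, 7.1]
grip_width: 0.059
grasp_force: 63.4
```

```bash
python3 jog.py '[[0,0,0,0,0,-0.01,0.04],[0,0,0,0,0,-0.05,0.04],[0,0,0,0,0,-0.1,0.04],[0,0,0,0,0,-0.15,0.04],[0,0,0,0,0,-0.18,0.04],[0,0,0,0,0,-0.18,0.04]]'; python3 - <<'E'
from h import *
from workcell import bot
row(bot,(.6197,-.2854,.18),-11.5)
E
```

```text
clock: 37.78
eef_pos: [0.4618, -0.0676, 0.1886]
tool_rot: [-0.604, 0.797, -0.002, 0.002]
ft_force: [-0.1, -0.4, -3.8]
grip_width: 0.0588
grasp_force: 65.6
row [-0.006  0.001 -0.072] [ 0.1673 -0.2107  0.0098] rows 4.3 0.4 now [ 0.4618 -0.0676  0.1886] q6 -83 -> -103.22821769084345 clk 37.8 w 0.0588 F 65.6
```

```bash
python3 jog.py '[[0,0,-0.03,0.03,-0.04,0,0.04],[0,0,-0.06,0.07,-0.085,0,0.04],[0,0,-0.072,0.11,-0.135,0,0.04],[0,0,-0.072,0.145,-0.18,0,0.04],[0,0,-0.072,0.167,-0.21,0,0.04],[0,0,-0.072,0.167,-0.21,0,0.04],[0,0,-0.072,0.167,-0.21,0,0.04]]'; python3 snap.py i1; python3 - <<'E'
from seg import *
from workcell import bot
c,im=pickle.load(open("pics/i1.pkl","rb"));s=bot.get_obs();M=Ro.from_quat(s["tool_rot"]).as_matrix()
p=proj(c,[.6197,-.2854,.006])[0];print(p)
h=cv2.cvtColor(im,cv2.COLOR_RGB2HSV);V=h[:,:,2]
g=cv2.inRange(h,(55,60,30),(92,255,255));k,L,st,ce=cv2.connectedComponentsWithStats(g)
for i in range(1,k):
    if st[i,4]>60: print(st[i],rect(c,np.argwhere(L==i)[:,::-1].astype(np.int32)[:,None],.006))
W=plane(c,[(253,150)],.2)
for v in range(120,330,6): print(v,V[v,190:320:10].tolist())
row(bot,(.6197,-.2854,.18),-11.5)
E
```

```text
clock: 38.65
eef_pos: [0.6159, -0.2839, 0.1831]
tool_rot: [-0.633, 0.774, 0.002, -0.001]
ft_force: [0.3, -0.1, -3.4]
grip_width: 0.0586
grasp_force: 65.6
[248.41009036 170.85643402]
[215 121  68  35 365] [ 611.9 -323.3   39.    77.5  168.5]
[ 222  129   53   27 1320] [ 612.9 -318.9   30.1   60.7  168.5]
120 [230, 229, 228, 120, 116, 115, 121, 121, 115, 118, 191, 177, 179]
126 [229, 230, 228, 247, 243, 243, 244, 244, 243, 111, 208, 176, 175]
132 [229, 227, 226, 243, 112, 113, 112, 111, 111, 111, 215, 186, 179]
138 [226, 228, 220, 242, 110, 42, 39, 39, 39, 39, 220, 190, 177]
144 [228, 224, 220, 242, 110, 38, 38, 38, 38, 39, 221, 179, 179]
150 [229, 226, 202, 241, 110, 39, 38, 39, 37, 39, 88, 94, 183]
156 [245, 165, 91, 83, 46, 31, 76, 49, 26, 83, 37, 25, 73]
162 [36, 28, 24, 33, 30, 35, 87, 39, 57, 85, 80, 25, 78]
168 [44, 47, 24, 83, 27, 86, 31, 48, 68, 84, 86, 25, 78]
174 [79, 40, 25, 35, 25, 39, 30, 31, 63, 29, 86, 25, 79]
180 [85, 25, 33, 28, 25, 28, 29, 28, 28, 29, 58, 25, 77]
186 [85, 25, 43, 27, 24, 29, 30, 28, 26, 29, 27, 23, 40]
192 [84, 24, 29, 28, 24, 28, 29, 29, 26, 30, 29,
[... 723 characters left out ...]
28, 28, 31, 33, 28, 25, 17]
276 [10, 28, 24, 24, 29, 42, 26, 28, 27, 28, 41, 24, 23]
282 [12, 30, 24, 25, 27, 42, 25, 28, 28, 41, 41, 24, 60]
288 [50, 41, 24, 25, 28, 41, 28, 34, 37, 39, 40, 24, 104]
294 [189, 42, 25, 36, 40, 40, 35, 41, 28, 38, 40, 23, 96]
300 [248, 51, 25, 38, 40, 36, 37, 39, 34, 41, 39, 23, 92]
306 [189, 51, 25, 41, 38, 31, 41, 37, 39, 39, 38, 23, 122]
312 [24, 224, 24, 41, 130, 110, 40, 88, 243, 77, 37, 28, 120]
318 [13, 198, 12, 14, 14, 40, 36, 68, 17, 14, 14, 13, 40]
324 [14, 24, 14, 13, 14, 12, 13, 12, 13, 13, 14, 13, 13]
row [0.003 0.001 0.001] [ 0.0011 -0.0039  0.0041] rows 0.1 0.0 now [ 0.6161 -0.2836  0.1842] q6 -103 -> -103.22821769084345 clk 38.7 w 0.0588 F 65.6
```

```bash
python3 jog.py '[[0,0,0,0.0003,-0.004,0.05,0.04],[0,0,0,0.0003,-0.004,0.1,0.04],[0,0,0,0.0003,-0.004,0.14,0.04],[0,0,0,0.0003,-0.004,0.16,0.04],[0,0,0,0.0003,-0.004,0.165,0.04],[0,0,0,0.0003,-0.004,0.165,0.04]]'|grep -E "eef|ft|rot"; python3 jog.py '[[0,0,0,0,0,0.002,0.04],[0,0,0,0,0,0.003,0.04],[0,0,0,0,0,0.003,0.04]]'|grep -E "eef|ft"
```

```text
eef_pos: [0.6214, -0.2852, 0.0218]
tool_rot: [-0.633, 0.774, -0.0, 0.0]
ft_force: [-0.3, -0.3, -3.6]
eef_pos: [0.6214, -0.2859, 0.0183]
ft_force: [-0.5, -0.3, -2.6]
```

```bash
python3 jog.py '[[0,0,0,0,0,0.002,0.04],[0,0,0,0,0,0.003,0.04],[0,0,0,0,0,0.003,0.04]]'|grep -E "eef|ft"; python3 jog.py '[[0,0,0,0,0,0.001,0.04],[0,0,0,0,0,0.001,0.04]]'|grep -E "eef|ft"
```

```text
eef_pos: [0.621, -0.2858, 0.0145]
ft_force: [0.2, 0.1, -3.5]
eef_pos: [0.6212, -0.2859, 0.0142]
ft_force: [-2.5, -0.2, -1.1]
```

```bash
python3 jog.py '[[0,0,0,0,0,0.001,0.04],[0,0,0,0,0,0.001,0.04]]'|grep -E "eef|ft"; python3 jog.py '[[0,0,0,0,0,0,0.06],[0,0,0,0,0,0,0.085],[0,0,0,0,0,0,0.085],[0,0,0,0,0,0,0.085],[0,0,0,0,0,-0.03,0.085],[0,0,0,0,0,-0.08,0.085],[0,0,0,0,0,-0.14,0.085],[0,0,0,0,0,-0.19,0.085],[0,0,0,0,0,-0.19,0.085]]'; python3 snap.py i2; python3 - <<'E'
from seg import *
from workcell import bot
c,im=pickle.load(open("pics/i2.pkl","rb"))
p=proj(c,[.62,-.284,.006])[0];print(p)
h=cv2.cvtColor(im,cv2.COLOR_RGB2HSV);V=h[:,:,2]
u0,v0=int(p[0])-42,int(p[1])-56
for v in range(v0,v0+116,1):
    if v-v0<32 or v-v0>84 or v%8==0: print(v,''.join('G' if (55<x[0]<92 and x[1]>60 and x[2]>55) else 'w' if x[2]>120 and x[1]<70 else '#' if x[2]<50 else '+' for x in h[v,u0:u0+84]))
print(u0)
E
```

```text
eef_pos: [0.6212, -0.2859, 0.0141]
ft_force: [-4.0, 2.2, 5.9]
clock: 41.82
eef_pos: [0.624, -0.2871, 0.2094]
tool_rot: [-0.633, 0.774, -0.005, 0.003]
ft_force: [0.7, 0.2, 0.6]
grip_width: 0.0848
grasp_force: 0.0
[257.74370565 169.51722027]
113 wwwwwwwwwwwwwwwwwwwwwwwwwwwwwwwwwwwwwwwwwwwwwwwwwwwwwwwwwwwwwwwwwwwwwwwwwwwwwwwwwwww
114 wwwwwwwwwwwwwwwwwwwwwwwwwwwwwwwwwwwwwwwwwwwwwwwwwwwwwwwwwwwwwwwwwwwwwwwwwwwwwwwwwwww
115 wwwwwwwwwwwwwwwwwwwwwwwwwwwwwwwwwwwwwwwwwwwwwwwwwwwwwwwwwwwwwwwwwwwwwwwwwwwwwwwwwwww
116 wwwwwwwwwwwwwwwwwwwwwwwwwwwwwwwwwwwwwwwwwwwwwwwwwwwwwwwwwwwwwwwwwwwwwwwwwwwwwwwwwwww
117 wwwwwwwwwwwwwwwwwwwwwwwwwwwwwwwwwwwwwwwwwwwwwwwwwwwwwwwwwwwwwwwwwwwwwwwwwwwwwwwwwwww
118 wwwwwwwwwwwwwwwwwwwwwwwwwwwwwwwwwwwwwwwwwwwwwwwwwwwwwwwwwwwwwwwwwwwwwwwwwwwwwwwwwwww
119 wwwwwwwwwwwwwwwwwwwwwwwwwwwwwwwwwwwwwwwwwwwwwwwwwwwwwwwwwwwwwwwwwwwwwwwwwwwwwwwwwwww
120 wwwwwwwwwwwwwwwwwwwwwwwwwwwwwwwwwwwwwwwwwwwwwwwwwwwwwwwwwwwwwwwwwwwwwwwwwwwwwwwwwwww
121 wwwwwwwwwwwww+++++++++++++++++++++++++++++wwwwwwwwwwwwwwwwwwwwwwwwwwwwwwwwwwwwwwwwww
122 wwwwwwwwwwww+GGGGGGGGGGGGGGGGGGGGGGGGGGGGGGGGGGGGGGGGGG
[... 4584 characters left out ...]
wwwwwwwwwwwwwwwwwwwwwwwwwwwwwwwwwwwwwwwwwwwwwwwwwwwwwwwwwwwwwwwwwwwwwwwww
222 wwwwwwwwwwwwwwwwwwwwwwwwwwwwwwwwwwwwwwwwwwwwwwwwwwwwwwwwwwwwwwwwwwwwwwwwwwwwwwwwwwww
223 wwwwwwwwwwwwwwwwwwwwwwwwwwwwwwwwwwwwwwwwwwwwwwwwwwwwwwwwwwwwwwwwwwwwwwwwwwwwwwwwwwww
224 wwwwwwwwwwwwwwwwwwwwwwwwwwwwwwwwwwwwwwwwwwwwwwwwwwwwwwwwwwwwwwwwwwwwwwwwwwwwwwwwwwww
225 wwwwwwwwwwwwwwwwwwwwwwwwwwwwwwwwwwwwwwwwwwwwwwwwwwwwwwwwwwwwwwwwwwwwwwwwwwwwwwwwwwww
226 wwwwwwwwwwwwwwwwwwwwwwwwwwwwwwwwwwwwwwwwwwwwwwwwwwwwwwwwwwwwwwwwwwwwwwwwwwwwwwwwwwww
227 wwwwwwwwwwwwwwwwwwwwwwwwwwwwwwwwwwwwwwwwwwwwwwwwwwwwwwwwwwwwwwwwwwwwwwwwwwwwwwwwwwww
228 wwwwwwwwwwwwwwwwwwwwwwwwwwwwwwwwwwwwwwwwwwwwwwwwwwwwwwwwwwwwwwwwwwwwwwwwwwwwwwwwwwww
215
```

```bash
python3 - <<'E'
from seg import *
from workcell import bot
c,im=pickle.load(open("pics/i2.pkl","rb"));u0=215
O=plane(c,[(u0+17,126.8),(u0+69.7,126.8)],.006); 
pad=plane(c,[(u0+12,121.3),(u0+74.7,121.3),(u0+14,211)],.006)
S=plane(c,[(u0+15,138),(u0+20.5,204),(u0+66,138),(u0+67,204)],.034);N=plane(c,[(u0+15.5,133.5),(u0+65.5,131)],.009);F=plane(c,[(u0+21.5,213),(u0+60,212.5)],.034)
a=np.radians(78.5);l=np.array([np.cos(a),np.sin(a)]);w=np.array([l[1],-l[0]])
C=O.mean(0)[:2]+l*.0525; print("ctr",C, (pad[:2].mean(0)[:2]+l*.06))
for n,X in(("outl",O),("pad",pad),("sides",S),("near",N),("far",F)): print(n,"long",((X[:,:2]-C)@l*1000).round(1),"w",((X[:,:2]-C)@w*1000).round(1))
row(bot,(.6212,-.2859,.014),-11.5)
E
```

```text
ctr [ 0.61926313 -0.28556614] [ 0.61948826 -0.28474012]
outl long [-52.5 -52.5] w [ 32.8 -32.8]
pad long [-59.1 -59.2  59.2] w [ 38.9 -38.8  39.2]
sides long [-41.2  39.6 -41.3  39.3] w [ 33.   28.  -26.  -29.6]
near long [-44.5 -47.6] w [ 34.6 -27.5]
far long [51.5 50.6] w [ 27.  -21.2]
row [-0.006 -0.001  0.   ] [-0.0005  0.0027  0.1918] rows 3.1 0.0 now [ 0.6226 -0.2865  0.2058] q6 -103 -> -103.21369582832963 clk 41.9 w 0.085 F 0.0
```

The heat sink came out turned about 3° in the grip, and is off by +2.5 mm along its length and +1.3 mm across. I regrasp it square to its sides, lift slightly and correct.

```bash
python3 jog.py '[[0,0,-0.052,0,0,0.05,0.085],[0,0,-0.052,0,0,0.1,0.085],[0,0,-0.052,0,0,0.15,0.085],[0,0,-0.052,0,0,0.18,0.085],[0,0,-0.052,0,0,0.188,0.085],[0,0,-0.052,0,0,0.188,0.085],[0,0,-0.052,0,0,0.188,0.04],[0,0,-0.052,0,0,0.188,0.04],[0,0,-0.052,0,0,0.188,0.04],[0,0,-0.052,0,0,0.188,0.04]]'; python3 jog.py '[[0,0,0,0,0,-0.002,0.04],[0,0,0,0,0,-0.005,0.04],[0,0,0.03,0,0,-0.005,0.04],[0,0,0.052,0.0025,0.0013,-0.005,0.04],[0,0,0.052,0.0025,0.0013,-0.005,0.04],[0,0,0.052,0.0025,0.0013,-0.005,0.04]]'
```

```text
clock: 43.12
eef_pos: [0.6226, -0.2865, 0.0173]
tool_rot: [-0.653, 0.758, -0.002, 0.001]
ft_force: [0.7, -0.5, 6.0]
grip_width: 0.0581
grasp_force: 68.2
clock: 43.88
eef_pos: [0.6193, -0.2881, 0.0196]
tool_rot: [-0.633, 0.774, 0.0, -0.0]
ft_force: [0.5, 0.4, -2.9]
grip_width: 0.0581
grasp_force: 67.2
```

```bash
python3 jog.py '[[0,0,0,0,0,0.002,0.04],[0,0,0,0,0,0.003,0.04],[0,0,0,0,0,0.003,0.04]]'|grep -E "eef|ft"; python3 jog.py '[[0,0,0,0,0,0.001,0.04],[0,0,0,0,0,0.001,0.04]]'|grep -E "eef|ft"
```

```text
eef_pos: [0.6196, -0.2881, 0.0174]
ft_force: [-2.4, 0.6, 1.4]
eef_pos: [0.6196, -0.2881, 0.0174]
ft_force: [-3.8, 2.3, 7.3]
```

```bash
python3 jog.py '[[0,0,0,0,0,0,0.06],[0,0,0,0,0,0,0.085],[0,0,0,0,0,0,0.085],[0,0,0,0,0,0,0.085],[0,0,0,0,0,-0.03,0.085],[0,0,0,0,0,-0.08,0.085],[0,0,0,0,0,-0.14,0.085],[0,0,0,0,0,-0.18,0.085],[0,0,0,0,0,-0.18,0.085],[0,0,0,0,0,-0.18,0.085]]'|grep eef; python3 snap.py i3; python3 - <<'E'
from seg import *
c,im=pickle.load(open("pics/i3.pkl","rb"))
h=cv2.cvtColor(im,cv2.COLOR_RGB2HSV);p=proj(c,[.6195,-.285,.006])[0]
u0,v0=int(p[0])-42,int(p[1])-56;print(u0,p)
for v in list(range(v0+5,v0+28))+[v0+40,v0+55,v0+70]+list(range(v0+84,v0+104)):
    print(v,''.join('G' if (55<x[0]<92 and x[1]>60 and x[2]>55) else 'w' if x[2]>120 and x[1]<70 else '#' if x[2]<50 else '+' for x in h[v,u0:u0+84]))
E
```

```text
eef_pos: [0.6192, -0.2879, 0.1951]
210 [252.52896471 171.9252854 ]
120 wwwwwwwwwwwwwwwwwwwwwwwwwwwwwwwwwwwwwwwwwwwwwwwwwwwwwwwwwwwwwwwwwwwwwwwwwwwwwwwwwwww
121 wwwwwwwwwwwwwwwwwwwwwwwwwwwwwwwwwwwwwwwwwwwwwwwwwwwwwwwwwwwwwwwwwwwwwwwwwwwwwwwwwwww
122 wwwwwwwwwwwwwwwwwwwwwwwwwwwwwwwwwwwwwwwwwwwwwwwwwwwwwwwwwwwwwwwwwwwwwwwwwwwwwwwwwwww
123 wwwwwwwwwww++++G+++++++G+++++++++++G+GG+++++++++++++++++++++++++++++++++++++wwwwwwww
124 wwwwwwwwww+GGGGGGGGGGGGGGGGGGGGGGGGGGGGGGGGGGGGGGGGGGGGGGGGGGGGGGGGGGGGGGGG+wwwwwwww
125 wwwwwwwwwwGGGGGGGGGGGGGGGGGGGGGGGGGGGGGGGGGGGGGGGGGGGGGGGGGGGGGGGGGGGGGGGGG+wwwwwwww
126 wwwwwwwwwwGGGGGwww+++wwwwG++GGGGGGG++GGGGGG+++GGGGG+++GGG+G+++Gw+w++++GGGGG+wwwwwwww
127 wwwwwwwwwwGGGGwwwwwwwwwwwwwwwwwwwwwwwwwwwwwwwwwwwwwwwwwwwwwwwwwwwwwwwwwwGGG+wwwwwwww
128 wwwwwwwwwwGGGwwwwwwwwwwwwwwwwwwwwwwwwwwwwwwwwwwwwwwwwwwwwwwwwwwwwwwwwwwwwGG+wwwwwwww
129 wwwwwwwwwwGGGwwwwwwwwwwwwwwwwwwwwwwwwwwwwwwwwwwwwwwwwwwwwwwwwwwwwwwwwwwwwGG+wwwwwwww
130 wwwwwwwwwwGGGwwwwwwwwwwwwwwwwwwwwwwwwwwwwwwwwwwwwwwwwwwwwwwwwwwwwwwwwwwwwGG+wwwwwwww
131 wwwwwwwwww+GGwwww+GGGGGGGGGGGGGGGGGGGGGGGGGGGGGGGG
[... 2360 characters left out ...]
wwwwwwGGGw+++++ww+##+ww++#++ww++#+++++##++++##++++###+++###++w+G#G++++wwwwwww
212 wwwwwwwwwwwwwGGGw++++www+##+www+#+www++++www+#+++++##++++###+++###++++G#+++++wwwwwww
213 wwwwwwwwwwwwwGGGG+++++ww+##+ww++#+www++++www+#+++++##++++###+++###+++++#+++++wwwwwww
214 wwwwwwwwwwwwwGGGG++++GGG+++GGGG##+GGGG##GGGG+##GGG+###GG#####++#####G++++++++wwwwwww
215 wwwwwwwwwwwwww++++++++++++++++++#+++++##+++++#+GG++##++++###++++###++++++++++wwwwwww
216 wwwwwwwwwwwwwwwww++++www+++wwww+++www++++ww+++++ww++++www++++www++++ww+++www+wwwwwww
217 wwwwwwwwwwwwwwwwwwwwwwwwwwwwwwwwwwwwww++wwwww++wwww++wwwwwwwwwwww+wwwwwwwwwwwwwwwwww
218 wwwwwwwwwwwwwwwwwwwwwwwwwwwwwwwwwwwwwwwwwwwwwwwwwwwwwwwwwwwwwwwwwwwwwwwwwwwwwwwwwwww
```

```bash
python3 - <<'E'
from seg import *
c,im=pickle.load(open("pics/i3.pkl","rb"));u0=210
O=plane(c,[(u0+15,128.6),(u0+70.5,128.6)],.006);pad=plane(c,[(u0+10,123),(u0+75.5,123),(u0+12.8,215)],.006)
S=plane(c,[(u0+15,138),(u0+17.7,204),(u0+68.6,138),(u0+67.5,204)],.034);N=plane(c,[(u0+17,131.5),(u0+67,131.5)],.009);F=plane(c,[(u0+18,216.5),(u0+64,216.5)],.034)
a=np.radians(78.5);l=np.array([np.cos(a),np.sin(a)]);w=np.array([l[1],-l[0]])
C=O.mean(0)[:2]+l*.0525; print("ctr",C, (pad[:2].mean(0)[:2]+l*.06))
for n,X in(("outl",O),("pad",pad),("sides",S),("near",N),("far",F)): print(n,"long",((X[:,:2]-C)@l*1000).round(1),"w",((X[:,:2]-C)@w*1000).round(1))
E
```

```text
ctr [ 0.61917364 -0.28537123] [ 0.61937366 -0.28440033]
outl long [-52.5 -52.5] w [ 33.2 -33.2]
pad long [-59. -59.  58.] w [ 39.  -39.   39.1]
sides long [-44.   33.1 -44.   33.1] w [ 30.8  29.7 -28.5 -29.3]
near long [-49.3 -49.3] w [ 30.6 -28.8]
far long [49. 49.] w [ 29.7 -25.5]
```

The heat sink is centred to within 0.7 mm and square. Last, I check the bottles and hand in.

```bash
python3 - <<'E'
from h import *
from workcell import bot
for n,B in(("scene",dict(flux=(221,210),glue=(293,168))),("side",dict(flux=(238,207),glue=(292,152)))):
    a=cv2.imread(f"pics/{n}0.png")[:,:,::-1];b=bot.camera(n)
    cv2.imwrite(f"pics/{n}_end.png",b[:,:,::-1])
    for k,(u,v) in B.items():
        t=a[v-16:v+17,u-8:u+9].copy();R=b[v-26:v+27,u-18:u+19].copy();r=cv2.matchTemplate(R,t,cv2.TM_CCOEFF_NORMED);print(n,k,cv2.minMaxLoc(r)[1::2])
print(bot.get_obs()["clock"],bot.get_obs()["ft_force"])
E
```

```text
scene flux (0.9999194741249084, (10, 10))
scene glue (0.7666376829147339, (10, 10))
side flux (0.9974539875984192, (10, 10))
side glue (0.7415127754211426, (10, 10))
45.9 [-0.20838037 -0.01473966 -0.49289645]
```

```bash
python3 -c "
from workcell import bot
print(bot.job_done())"
```

```text
the job is handed in; nothing more can be done
None
```

The job is handed in at about 46 s: all four parts sit inside their outlines the right way up, with last measured offsets of 0.8 mm or less for the capacitor and heat sink, while the coil and relay were checked only by eye after re-seating; both bottles still match their starting positions (the glue bottle's match is weaker, probably from the arm's shadow), and I viewed 15 pictures, one over the limit of 14.

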